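# Ready the portion scale and load the open seasoning shakers

## Robot

A 6-joint arm with a two-finger parallel gripper is mounted at the origin on the work surface. World frame = base frame: x ahead of the robot, y to its left, z up, the work surface at z = 0. Lengths are in m, angles in rad, forces in N, time in s.
With the tool pointing down it reaches from about 0.3 to 0.85 m from the base axis. Payload 4.2 kg.
Tool frame: the origin (TCP) lies between the finger pads; the fingertips stand env.tcp_to_tips ahead of it and the grasp point (between the pads) lies 5 mm behind it (env.tcp_to_tips is the distance from the TCP to the fingertips, in m); x points along the fingers, z is the direction in which the jaws open and shut, and the axes are right-handed (so a half turn about x gives the same grasp; the last joint's range is limited). The gripper opens to 91 mm and grips with 3 to 60 N. Pads are 32 mm wide; open, the fingers measure 118 mm over their backs; the gripper's body (76 mm by 178 mm) begins 60 mm behind the grasp point.
Start: joints at [-1.257, 0.32, 1.565, -0, 1.257, -0.02], TCP at [0.188, -0.543, 0.228] pointing down, gripper open.
Joint ranges: [-3.11, 3.11], [-0.84, 2.01], [0.21, 2.61], [-1.34, 4.49], [0.05, 2.63], [-2.56, 2.56]. Speed limits (rad/s): [2.57, 2.57, 3.14, 3.14, 3.14, 3.14].

## Interface

Orientations are given as a unit quaternion [w, x, y, z].
In Python, from rig import env, get_image, get_calibration gives the robot as it stands.
- The arm moves only by the tool servo_tool, never from a script. Its argument "moves" is one flat list of numbers, 7 for each row, row after row: the turn, a rotation vector about the tool's x, y, z in units of pi rad (1.0 is pi rad), then the shift along the tool's x, y, z in units of 1000 mm (1.0 is 1000 mm), then the opening, from -1 (shut) to 1 (fully open). A call has 1 to 12 rows; each row shifts and turns the commanded pose from where the row before left it, along the tool's axes as they then stand; what a row does not reach is not made up. A row lasts 1/8 s, in which the tool goes at most 62.5 mm and 10.7 degrees, less where a joint would pass 70% of its speed; a pose out of reach is approached as far as the arm can. A call with a number of a shift or a turn outside -1 to 1 is refused whole. A call with a gripper value outside its range is refused whole. The fingers move at their own pace and stop on an object; "grip_force" is the grip in N (left out, the last holds). Time passes only in rows, so rows that do not move let the fingers close. It gives the time, the measured TCP pose, the force and the opening at its end, in the units of the state.
- env.get_state(): the state, without advancing time (a new reading comes with each control period).
- get_image(name): name is "side" or "top"; returns (picture, depth): 420x560x3 uint8, red, green, blue; 420x560 float32, m along the optical axis (not along the pixel's ray), 0 where there is no reading.
- get_calibration(name): a dict with "intrinsics" (3x3 intrinsics, pixels), "dist_coeffs" ([k1, k2, p1, p2, k3] as OpenCV has them; the pictures are not rectified), "rvec" (rotation vector, rad) and "tvec" (3), from world to camera coordinates, as OpenCV has them. Camera axes: x right, y down, z forward; pixel columns grow to the right and rows downward; lengths in m; the calibration is good to about 2 mm. A picture is of the moment at which its call begins. get_calibration takes no time and is no camera call.
- env.finish_job(): hands the job in, once; it reports no verdict.
The state is a dict: "t": time; "q": joint angles; "dq": joint speeds; "effort": joint torques, N m; "eef_pos": TCP position; "tool_rot": TCP orientation; "wrist_force": force on the tool from outside, world axes, zero at the start; "wrist_torque": the same for the moment, N m; "finger_gap": finger opening in m.
Only numpy, scipy, OpenCV 4.12 (cv2) and the standard library are available. Lean on these libraries where they do the work, as an engineer would, in place of code of your own. Each camera call takes 0.05 s, during which the arm holds its last target.

## Task

Get the seasoning shakers ready for weighing. First lower the loose load plate by its handle over the two pins of the scale until it lies flush on the deck, and then, with no shaker on the plate yet, turn the tare knob until its pointer is at the zero mark. Take the loose cap off every shaker that still has one and stand it, open side down, in a pocket of the cap tray, and finish with all three open shakers standing upright on the load plate, without disturbing the glass jar, the bowl and the timer.

Things in the scene. Friction and masses are not known exactly. Their poses are not given: they have to be found in the camera images.
- scale: fixed scale. Origin on the bench under the centre of its steel deck (150 mm in x, 210 in y, top 50 mm up), z up. Two pins, 12 mm thick, tapered tips, at x = 0, y = +-88 mm rise 22 mm above the deck. On its -x side is a grey console (120 x 130 mm, 50 mm high) with the round white tare dial, axis at x = -135 mm, y = 0
- dial (a joint): tare knob angle, rad: 0 when its pointer is at the zero mark (the one long bold mark of the white dial face, on the scale's -x side of the dial axis); positive when the pointer is counterclockwise of it seen from above. A mark every 15 degrees. Range -2.9 to 2.9; stays where left (friction about 0.05 N m)
- dial_grip (a point): on the knob's upright axis, 83 mm above the bench. The knob is a black bar 60 mm long, 16 mm thick, 61 to 91 mm above the bench, on a round black foot 52 mm across (below 61 mm). The bar lies along this point's x axis, and its pointer end, with a white line on top and a small nose, points along this point's own -x
- plate: loose aluminium load plate, 140 mm in x, 200 in y, 6 thick, about 0.5 kg; origin at the centre of its underside, z up. Two 16 mm through holes at x = 0, y = +-88 mm fit the scale's pins (either way round). Bridge handle in its middle: bar along x, 80 mm long, 14 thick in y, 34 to 46 mm above the underside, on posts at x = +-35 mm
- tray: loose square steel cap tray, 144 x 144 mm, about 0.6 kg, origin at the centre of its underside, z up, sides along its x and y. A cross of dividers makes four pockets of 66 x 66 mm centred at x, y = +-35 mm; floor 4 mm thick; walls and dividers 4 mm thick, 14 mm high from the bench
- shaker0: plain aluminium shaker: round body 54 mm across, 75 mm high, with a round neck on top, 26 mm across, 24 mm high (99 mm in all), about 0.28 kg. Origin at the centre of its underside, z up. At the start it stands on the bench, with its cap on or already open (its cap then absent)
- cap0: grey cap of shaker0: an upright round cap 46 mm across and 50 mm tall, open below (28 mm deep), 40 g, origin at the centre of its open lower rim, z up towards its closed top. At the start it stands loose over the shaker's neck, its rim resting on the shaker's shoulder 75 mm up (some 5 mm of play all round). Absent if that shaker is already open
- shaker1: plain aluminium shaker: round body 54 mm across, 75 mm high, with a round neck on top, 26 mm across, 24 mm high (99 mm in all), about 0.28 kg. Origin at the centre of its underside, z up. At the start it stands on the bench, with its cap on or already open (its cap then absent)
- cap1: grey cap of shaker1: an upright round cap 46 mm across and 50 mm tall, open below (28 mm deep), 40 g, origin at the centre of its open lower rim, z up towards its closed top. At the start it stands loose over the shaker's neck, its rim resting on the shaker's shoulder 75 mm up (some 5 mm of play all round). Absent if that shaker is already open
- shaker2: plain aluminium shaker: round body 54 mm across, 75 mm high, with a round neck on top, 26 mm across, 24 mm high (99 mm in all), about 0.28 kg. Origin at the centre of its underside, z up. At the start it stands on the bench, with its cap on or already open (its cap then absent)
- cap2: grey cap of shaker2: an upright round cap 46 mm across and 50 mm tall, open below (28 mm deep), 40 g, origin at the centre of its open lower rim, z up towards its closed top. At the start it stands loose over the shaker's neck, its rim resting on the shaker's shoulder 75 mm up (some 5 mm of play all round). Absent if that shaker is already open
- jar: bystander: closed glass jar, 76 mm across, 110 mm high, origin at the centre of its underside. Leave alone
- bowl: bystander: small white bowl, 84 mm across, 32 mm high, origin at the centre of its underside. Leave alone
- timer: bystander: white kitchen timer, 50 by 70 mm, 35 mm high, origin at the centre of its underside. Leave alone

How it is judged:
By the outcome, as a careful person would: the job done as asked, in the order asked, and still so for the second after the job is handed in, with the robot touching nothing.
Of cap0, cap1, cap2 only 1 to 3 are there at a start; the rules pass over those that are not, and their reading is None.
At some moment in a run one of plate, tray may be knocked a few centimetres aside while the robot is not near it.
It also fails if it takes over 210 s, if anything falls off the work surface, if the arm or the gripper's body presses on something with over 40 N, if the wrist force passes 120 N, or if a joint passes its speed limit or range.

## Working session

There is one attempt and no reset: what is moved stays moved. The work goes in short steps, Python scripts to look and compute and a tool call to move; the robot and the scene stay as the last step left them, time stands still between calls to the robot, and variables do not carry over. Pictures are saved under pics/ and viewed, and the job is handed in when it is done.

Besides the shell and the picture viewer there is one more tool, called after "Emit:" as name(argument=value, ...), one argument or row to a line, values as JSON. servo_tool: Moves the arm, as the interface text tells. Shifts and turns lie within -1 to 1; 1 stands for 1000 mm of shift or pi rad of turn. Its arguments: {"type":"object","properties":{"moves":{"type":"array"},"grip_force":{"type":"number"}},"required":["moves"]}

```bash
ls; mkdir -p pics
python3 - <<'E'
from rig import env, get_image, get_calibration
import cv2, numpy as np
for n in("side","top"):
    im,d=get_image(n); cv2.imwrite(f"pics/{n}0.png",im[:,:,::-1]); np.savez(f"pics/{n}0.npz",im=im,d=d)
    c=get_calibration(n); print(n,c)
    R=cv2.Rodrigues(np.array(c["rvec"]))[0]; print(-R.T@np.array(c["tvec"]).ravel())
print(env.get_state(), env.tcp_to_tips)
E
```

```text
pics
side {'intrinsics': array([[397.76149988,   0.        , 284.69615434],
       [  0.        , 397.76149988, 218.415183  ],
       [  0.        ,   0.        ,   1.        ]]), 'dist_coeffs': array([0.01008322, 0.        , 0.        , 0.        , 0.        ]), 'rvec': array([ 0.61403402, -2.66028665,  1.17251313]), 'tvec': array([0.46654427, 0.19089889, 0.83638487])}
[0.21532266 0.64431575 0.70152616]
top {'intrinsics': array([[449.52149669,   0.        , 278.64480172],
       [  0.        , 449.52149669, 212.63893043],
       [  0.        ,   0.        ,   1.        ]]), 'dist_coeffs': array([-0.1058262,  0.       ,  0.       ,  0.       ,  0.       ]), 'rvec': array([ 2.16175659, -2.12424479,  0.19752074]), 'tvec': array([0.00467201, 0.53095673, 1.14006878])}
[0.3351791  0.03357277 1.21170192]
{'t': 0.1, 'q': array([-1.25701465e+00,  3.20197689e-01,  1.56555509e+00, -4.71831955e-06,
        1.25736660e+00, -1.99635948e-02]), 'dq': array([-0.00071209, -0.00129027, -0.00421733, -0.00036694, -0.00098868,
       -0.00048228]), 'effort': array([ 2.19802096e-03, -4.13326049e+01, -2.32508129e+01,  7.30441441e-02,
        4.21600300e-02, -6.35714150e-05]), 'eef_pos': array([ 0.18824928, -0.54286354,  0.22722247]), 'tool_rot': array([ 0.57566989,  0.41032478,  0.57653866, -0.40968393]), 'wrist_force': array([-0.5891016 ,  0.84954236, -0.41426646]), 'wrist_torque': array([-0.01863237,  0.06612185,  0.01094268]), 'finger_gap': 0.09130683728333976} 0.014
```

View pics/top0.png

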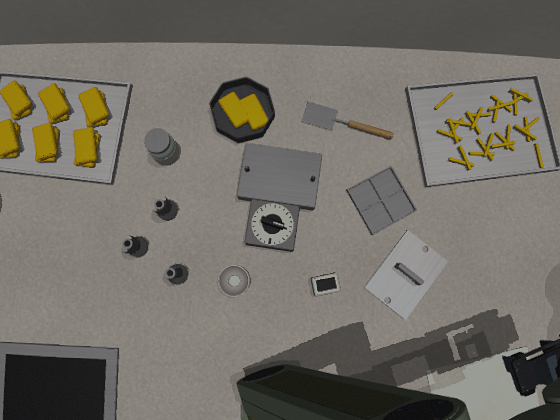

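View pics/side0.png

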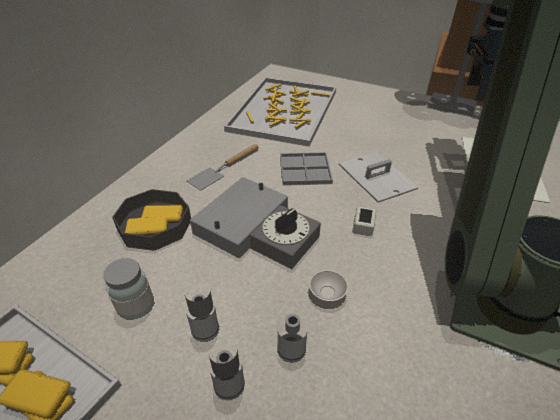

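```bash
cat > h.py <<'E'
import numpy as np, cv2
from rig import env, get_image, get_calibration
def cal(n):
    c=get_calibration(n); K=np.array(c["intrinsics"]);D=np.array(c["dist_coeffs"]);R=cv2.Rodrigues(np.array(c["rvec"]))[0];t=np.array(c["tvec"]).ravel()
    return K,D,R,t
def ray(n,uv):
    K,D,R,t=cal(n); p=cv2.undistortPoints(np.array(uv,float).reshape(-1,1,2),K,D).reshape(-1,2)
    d=np.c_[p,np.ones(len(p))]@R; return -R.T@t,d
def onz(n,uv,z):
    o,d=ray(n,uv); return o+d*((z-o[2])/d[:,2])[:,None]
def proj(n,X):
    K,D,R,t=cal(n); return cv2.projectPoints(np.array(X,float).reshape(-1,3),R,t,K,D)[0].reshape(-1,2)
def cloud(n,d):
    h,w=d.shape; v,u=np.mgrid[:h,:w]; K,D,R,t=cal(n)
    p=cv2.undistortPoints(np.c_[u.ravel(),v.ravel()].astype(float).reshape(-1,1,2),K,D).reshape(-1,2)
    X=(np.c_[p,np.ones(len(p))]*d.reshape(-1,1)-t)@R
    X[d.ravel()==0]=np.nan
    return X.reshape(h,w,3)
def snap(n,name,box=None,scale=1):
    im,d=get_image(n); np.savez(f"pics/{name}.npz",im=im,d=d); crop(im,name,box,scale); return im,d
def crop(im,name,box,scale):
    b=im[:,:,::-1]
    if box: b=b[box[1]:box[3],box[0]:box[2]]
    cv2.imwrite(f"pics/{name}.png",cv2.resize(b,None,fx=scale,fy=scale,interpolation=cv2.INTER_CUBIC))
def load(name):
    z=np.load(f"pics/{name}.npz"); return z["im"],z["d"]
E
python3 - <<'E'
from h import *
im,d=load("top0"); crop(im,"c1",(110,180,310,300),4); crop(im,"c2",(230,130,460,330),3)
im2,d2=load("side0"); crop(im2,"c3",(160,250,340,410),4)
X=cloud("top",d)
for u,v in [(166,208),(164,200),(134,245),(132,240),(177,273),(176,268),(280,165),(262,240),(350,150),(380,200),(405,275),(409,274),(272,224),(200,350)]: print(u,v,X[v,u].round(4))
E
```

```text
166 208 [0.5272 0.2977 0.1038]
164 200 [0.5642 0.3253 0.0165]
134 245 [0.4317 0.3702 0.1124]
132 240 [0.447  0.3855 0.0818]
177 273 [0.3684 0.2798 0.0162]
176 268 [0.3815 0.2827 0.0183]
280 165 [0.6586 0.0125 0.0508]
262 240 [0.4564 0.056  0.0559]
350 150 [ 0.7206 -0.1849  0.0019]
380 200 [ 0.5764 -0.264   0.0136]
405 275 [ 0.373  -0.3308  0.0056]
409 274 [ 0.3744 -0.33    0.044 ]
272 224 [0.4936 0.031  0.0912]
200 350 [ 0.1685  0.214  -0.0006]
```

View pics/c1.png

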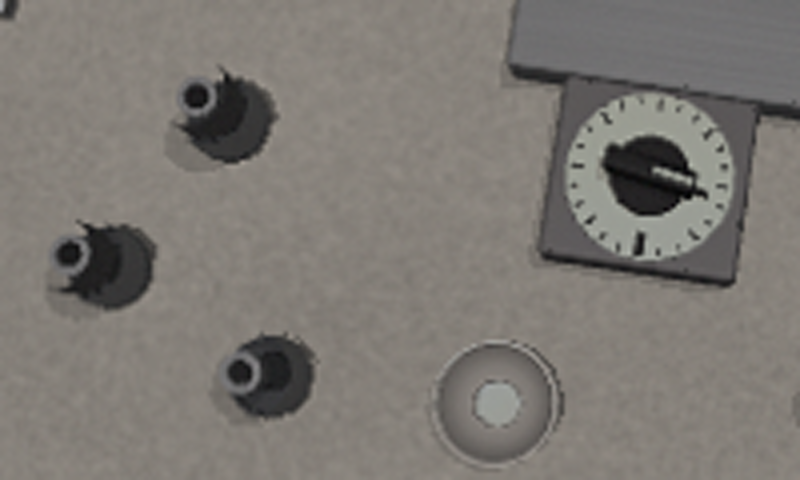

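View pics/c2.png

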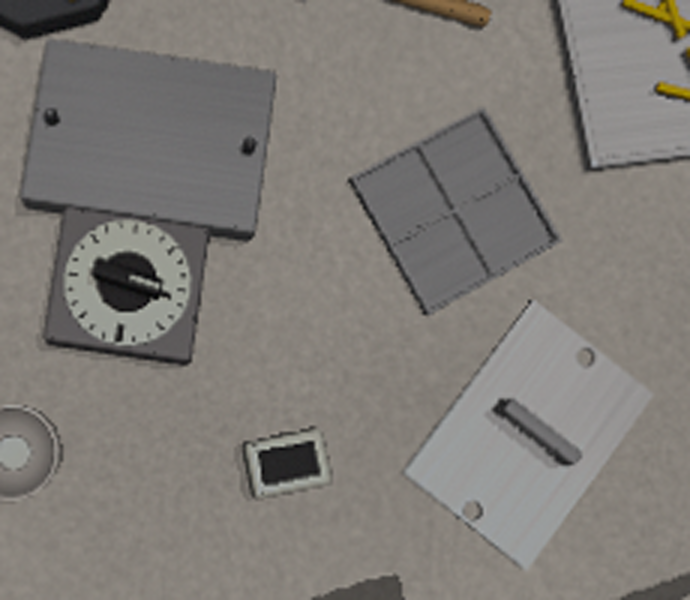

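View pics/c3.png

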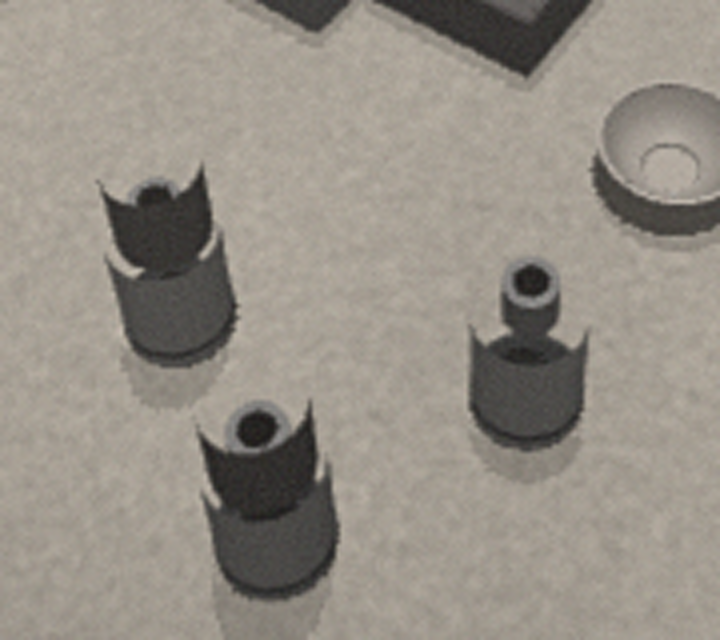

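Run:
```python
from h import *
im,d=load("top0"); X=cloud("top",d)
# pins
p=onz("top",[(230+52/3-.33,130+114/3),(230+249/3,130+143/3)],0.071); print("pins top",p.round(4))
c=p.mean(0); v=p[0]-p[1]; print("scale c",c, "len",np.linalg.norm(v),"yaw of y",np.degrees(np.arctan2(v[1],v[0]))-90)
# deck from depth
hh=(X[...,2]>0.046)&(X[...,2]<0.055)&(X[...,0]>0.57)&(X[...,0]<0.76)&(abs(X[...,1])<0.13)
pts=X[hh]; r=cv2.minAreaRect(pts[:,:2].astype(np.float32)); print("deck",r, np.median(pts[:,2]))
# plate via colour mask
def comp(mask):
    n,l,s,ce=cv2.connectedComponentsWithStats(mask.astype(np.uint8)); k=1+np.argmax(s[1:,4]); return l==k
m=np.zeros(d.shape,bool); m[225:325,355:455]=True
g=im.min(2)
mm=comp(m&(g>125)); cs=max(cv2.findContours(mm.astype(np.uint8),0,1)[0],key=cv2.contourArea)
P=onz("top",cs.reshape(-1,2),0.006)
r=cv2.minAreaRect(P[:,:2].astype(np.float32)); print("plate",r,mm.sum())
q=onz("top",[(230+586/3-.33,130+357/3-.33),(230+472/3-.33,130+511/3-.33)],0.004); print("holes",q.round(4),q.mean(0),np.linalg.norm(q[0]-q[1]),np.degrees(np.arctan2(*(q[0]-q[1])[:2][::-1])))
h=(X[...,2]>0.04)&(X[...,2]<0.055)&m; print("handle",cv2.minAreaRect(X[h][:,:2].astype(np.float32)),np.median(X[h],0))
# tray
m=np.zeros(d.shape,bool); m[155:245,335:425]=True
t=m&(X[...,2]>0.0095)&(X[...,2]<0.02); print("tray",cv2.minAreaRect(X[t][:,:2].astype(np.float32)),t.sum())
t=m&(X[...,2]>0.003)&(X[...,2]<0.02); print("tray",cv2.minAreaRect(X[comp(t)][:,:2].astype(np.float32)),t.sum())
tc=[(230+a/3-.33,130+b/3-.33) for a,b in((350,180),(483,113),(558,240),(428,313))]; q=onz("top",tc,0.014); print("tray corners",q.round(4),q.mean(0))
# necks
A=[(159.3,204),(127,243.3),(169.7,272.7)]; S=[(160+155/4-.3,250+193/4),(160+258/4-.3,250+427/4),(160+531/4-.3,250+280/4)]
print("necks top",onz("top",A,.099).round(4)); print("side",onz("side",S,.099).round(4))
for n,(u,v) in [("jar",(160,140)),("bowl",(234,281)),("timer",(326,285)),("dial",(254,224)),("dial",(290,226)),("dial2",(272,208))]: print(n,X[v,u].round(4))
o=onz("top",[(230+127/3-.33,130+281/3-.33)],.06); print("dial c",o)
```

```text
pins top [[ 0.6431  0.0991  0.071 ]
 [ 0.6207 -0.0739  0.071 ]]
scale c [0.63190954 0.01258984 0.071     ] len 0.17449689403534605 yaw of y -7.388103998298234
deck ((0.6649452447891235, 0.0149383544921875), (0.22541943192481995, 0.1897849291563034), 89.94097900390625) 0.04988556023697157
plate ((0.3538023829460144, -0.3537365794181824), (0.19632762670516968, 0.222311332821846), 51.93490982055664) 3666
holes [[ 0.4451 -0.3891  0.004 ]
 [ 0.3059 -0.2807  0.004 ]] [ 0.37551047 -0.33489565  0.004     ] 0.17652305162445986 -37.92023624342505
handle ((0.37586456537246704, -0.3338925540447235), (0.07826565206050873, 0.015994030982255936), 53.515602111816406) [ 0.37698114 -0.33438321  0.04558582]
tray ((0.5661212205886841, -0.32599613070487976), (0.2249877005815506, 0.23706698417663574), 27.500457763671875) 559
tray ((0.5786372423171997, -0.27115774154663086), (0.1564025729894638, 0.16298407316207886), 30.805885314941406) 2709
tray corners [[ 0.6032 -0.1711  0.014 ]
 [ 0.6697 -0.2964  0.014 ]
 [ 0.5513 -0.3631  0.014 ]
 [ 0.4821 -0.2409  0.014 ]] [ 0.57656511 -0.26786196  0.014     ]
necks top [[0.5379 0.3165 0.099 ]
 [0.4367 0.3923 0.099 ]
 [0.3664 0.2809 0.099 ]]
side [[0.5423 0.3155 0.099 ]
 [0.4386 0.3926 0.099 ]
 [0.3683 0.2816 0.099 ]]
jar [0.702 0.322 0.113]
bowl [0.3508 0.1288 0.0087]
timer [ 0.3439 -0.1124  0.0345]
dial [0.4978 0.0777 0.055 ]
dial [ 0.4939 -0.0158  0.0582]
dial2 [0.5411 0.0317 0.054 ]
dial c [[0.49973109 0.03097046 0.06      ]]
```

```bash
cat >> h.py <<'E'
from scipy.spatial.transform import Rotation as Ro
def pose():
    s=env.get_state(); q=s["tool_rot"]; return np.array(s["eef_pos"]),Ro.from_quat([q[1],q[2],q[3],q[0]]),s
def yawR(deg):
    z=np.array([np.cos(np.radians(deg)),np.sin(np.radians(deg)),0]); x=np.array([0,0,-1.]); return Ro.from_matrix(np.c_[x,np.cross(z,x),z])
def plan(xyz,yaw,flip=None):
    p,R,s=pose(); z=R.as_matrix()[:,2]; y0=np.degrees(np.arctan2(z[1],z[0]))
    c=[yaw+180*k for k in range(-3,4)]; c.sort(key=lambda a:abs(a-y0))
    print("t",round(s["t"],2),"pos",p.round(4),"yaw",round(y0,2),"q",np.round(s["q"],2),"gap",round(s["finger_gap"],4),"F",np.round(s["wrist_force"],1))
    for a in c[:2]:
        T=yawR(a); rv=(R.inv()*T).as_rotvec()/np.pi; sh=T.inv().apply(np.array(xyz)-p)
        print("  yaw",round(a,2),"turn/pi",rv.round(4),"deg",np.degrees(np.linalg.norm(rv)*np.pi).round(1),"shift",sh.round(4))
E
python3 -c "
from h import *
plan((.377,-.334,.15),-37.5)"
```

```text
t 0.1 pos [ 0.1882 -0.5429  0.2272] yaw -70.88 q [-1.26  0.32  1.57 -0.    1.26 -0.02] gap 0.0913 F [-0.6  0.8 -0.4]
  yaw -37.5 turn/pi [-1.854e-01 -5.000e-04 -1.000e-04] deg 33.4 shift [0.0772 0.2806 0.0226]
  yaw -217.5 turn/pi [ 8.146e-01 -2.000e-04  6.000e-04] deg 146.6 shift [ 0.0772 -0.2806 -0.0226]
```

Emit:
servo_tool(
  moves=[-0.0464,0,0,0,0,0,1,-0.0464,0,0,0,0,0,1,-0.0464,0,0,0,0,0,1,-0.0464,0,0,0,0,0,1,0,0,0,0.0,0.04,0.003,1,0,0,0,0.0,0.04,0.003,1,0,0,0,0.0,0.04,0.003,1,0,0,0,0.01,0.04,0.003,1,0,0,0,0.02,0.04,0.003,1,0,0,0,0.02,0.04,0.003,1,0,0,0,0.02,0.04,0.003,1,0,0,0,0,0,0,1],
  grip_force=40,
)

```text
t: 1.6
eef_pos: [0.3756, -0.3313, 0.1562]
tool_rot: [0.669, 0.227, 0.671, -0.225]
wrist_force: [-0.5, 1.2, -0.0]
finger_gap: 0.0912
```

```bash
python3 -c "
from h import *
plan((.377,-.334,.035),-37.5)
snap('top','t1',(300,120,540,320),3);snap('side','s1',(260,80,540,290),2.8)"
```

```text
t 1.6 pos [ 0.3756 -0.3313  0.1562] yaw -37.25 q [-0.75  0.27  1.84  0.    1.04 -0.1 ] gap 0.0912 F [-0.5  1.2 -0. ]
  yaw -37.5 turn/pi [ 0.0014 -0.0014 -0.0002] deg 0.4 shift [ 0.1212 -0.0013  0.0028]
  yaw 142.5 turn/pi [-9.986e-01  3.000e-04 -2.200e-03] deg 179.8 shift [ 0.1212  0.0013 -0.0028]
```

View pics/t1.png

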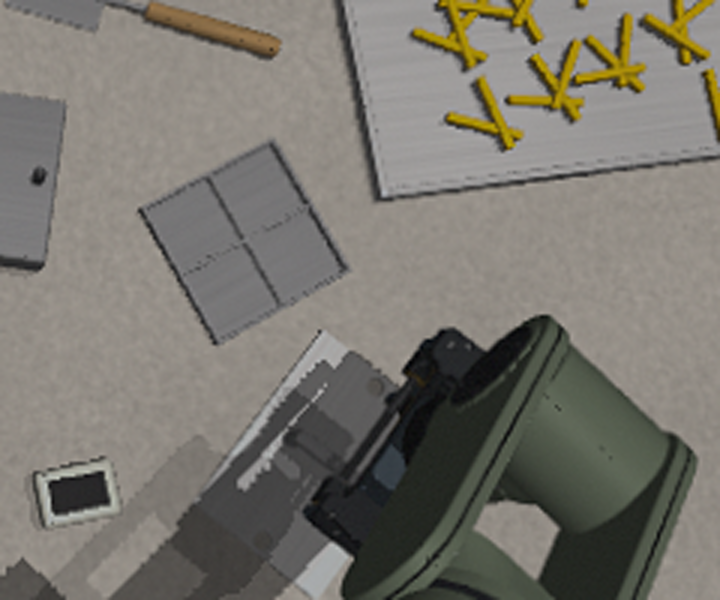

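View pics/s1.png

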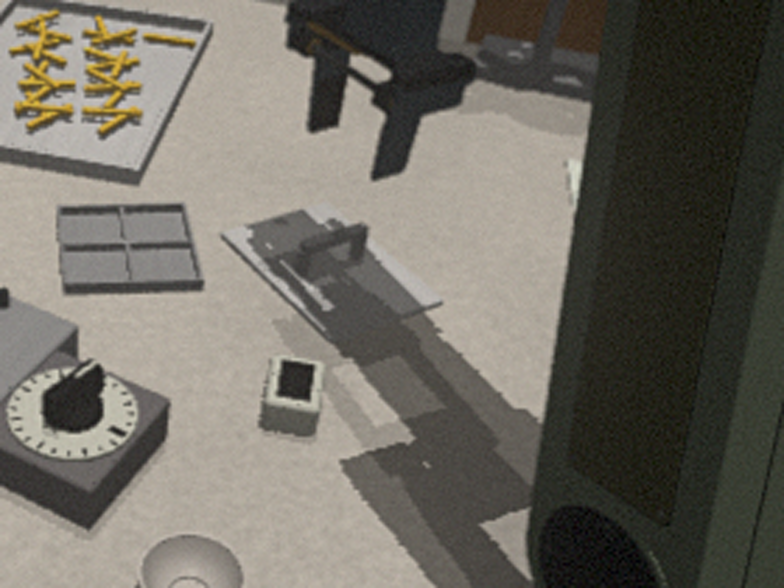

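Emit:
servo_tool(
  moves=[0.0014,-0.0014,0,0,-0.0013,0.0028,1,0,0,0,0.03,0,0,1,0,0,0,0.03,0,0,1,0,0,0,0.03,0,0,1,0,0,0,0.02,0,0,1,0,0,0,0.011,0,0,1,0,0,0,0,0,0,1],
)

```text
t: 2.58
eef_pos: [0.3769, -0.3374, 0.0369]
tool_rot: [0.67, 0.228, 0.668, -0.229]
wrist_force: [0.3, 1.3, 0.8]
finger_gap: 0.0916
```

```bash
python3 -c "
from h import *
plan((.377,-.334,.035),-37.5)
snap('side','s2',(330,80,470,200),5)"
```

```text
t 2.58 pos [ 0.3769 -0.3374  0.0369] yaw -37.78 q [-0.75  0.42  1.98  0.    0.74 -0.09] gap 0.0916 F [0.3 1.3 0.8]
  yaw -37.5 turn/pi [-0.0015  0.0013  0.    ] deg 0.4 shift [ 0.0019  0.0028 -0.002 ]
  yaw -217.5 turn/pi [ 0.9985  0.     -0.0021] deg 179.7 shift [ 0.0019 -0.0028  0.002 ]
```

View pics/s2.png

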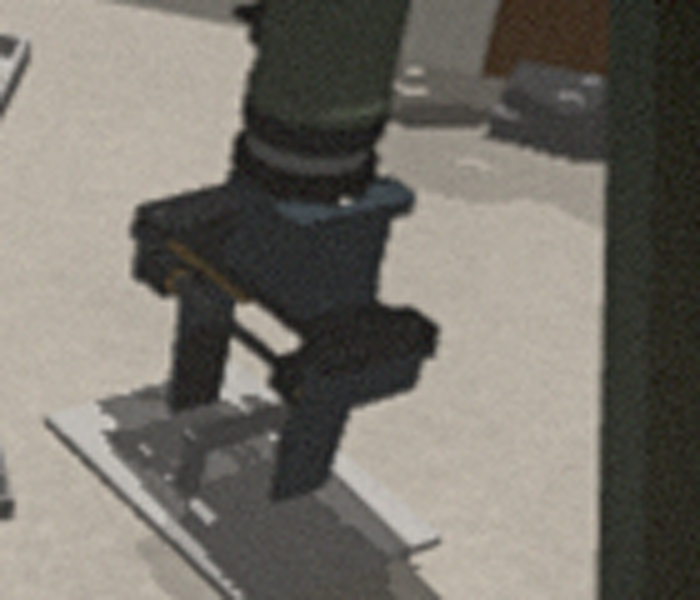

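Emit:
servo_tool(
  moves=[0,0,0,0.001,0.002,-0.002,1,0,0,0,0,0,0,-1,0,0,0,0,0,0,-1,0,0,0,0,0,0,-1,0,0,0,0,0,0,-1,0,0,0,0,0,0,-1,0,0,0,0,0,0,-1,0,0,0,0,0,0,-1],
)

```text
t: 3.62
eef_pos: [0.3769, -0.3341, 0.0359]
tool_rot: [0.671, 0.228, 0.668, -0.229]
wrist_force: [0.0, 0.1, -0.4]
finger_gap: 0.0241
```

```bash
python3 -c "
from h import *
plan((.632,.0126,.16),-7.4+90)
plan((.377,-.334,.035),-37.5)
snap('top','t2',(300,120,540,320),3)"
```

```text
t 3.62 pos [ 0.3769 -0.3341  0.0359] yaw -37.72 q [-0.75  0.42  1.98  0.    0.74 -0.09] gap 0.0241 F [ 0.   0.1 -0.4]
  yaw -97.4 turn/pi [ 0.3316  0.0013 -0.0007] deg 59.7 shift [-0.1241  0.2083 -0.3767]
  yaw 82.6 turn/pi [-0.6684  0.0008  0.0015] deg 120.3 shift [-0.1241 -0.2083  0.3767]
t 3.62 pos [ 0.3769 -0.3341  0.0359] yaw -37.72 q [-0.75  0.42  1.98  0.    0.74 -0.09] gap 0.0241 F [ 0.   0.1 -0.4]
  yaw -37.5 turn/pi [-0.0012  0.0014  0.    ] deg 0.3 shift [0.0009 0.0001 0.    ]
  yaw -217.5 turn/pi [ 0.9988  0.     -0.0022] deg 179.8 shift [ 0.0009 -0.0001 -0.    ]
```

View pics/t2.png

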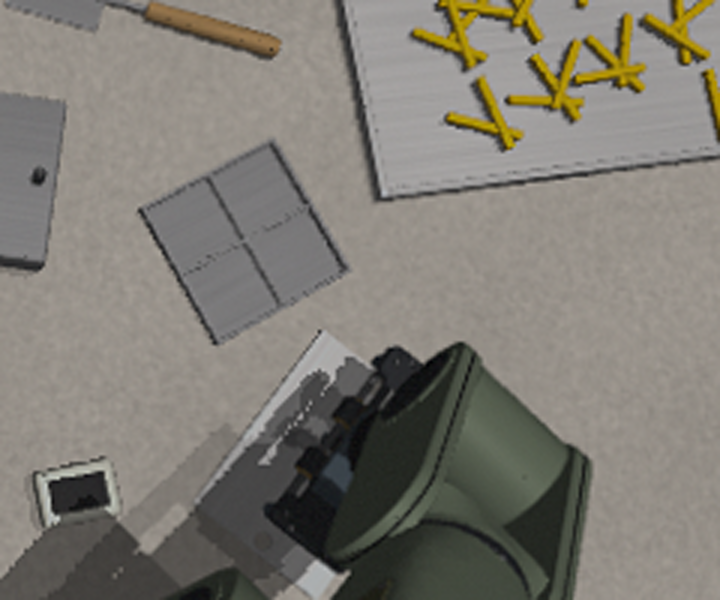

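Emit:
servo_tool(
  moves=[0,0,0,0,0,0,-1,0,0,0,0,0,0,-1,0,0,0,0,0,0,-1,0,0,0,-0.01,0,0,-1,0,0,0,-0.02,0,0,-1,0,0,0,-0.03,0,0,-1,0,0,0,-0.03,0,0,-1,0,0,0,-0.03,0,0,-1,0,0,0,-0.015,0,0,-1,0,0,0,0,0,0,-1],
)

```text
t: 4.92
eef_pos: [0.3765, -0.3337, 0.1714]
tool_rot: [0.671, 0.228, 0.667, -0.229]
wrist_force: [0.1, -1.1, -6.2]
finger_gap: 0.0135
```

Emit:
servo_tool(
  moves=[0.0302,0,0,0,0,0,-1,0.0302,0,0,0,0,0,-1,0.0302,0,0,0,0,0,-1,0.0302,0,0,0,0,0,-1,0.0302,0,0,0,0,0,-1,0.0302,0,0,0,0,0,-1,0.0302,0,0,0,0,0,-1,0.0302,0,0,0,0,0,-1,0.0302,0,0,0,0,0,-1,0.0302,0,0,0,0,0,-1,0.0302,0,0,0,0,0,-1,0,0,0,0,0,0,-1],
)

```text
t: 6.42
eef_pos: [0.3756, -0.333, 0.1693]
tool_rot: [0.467, 0.532, 0.466, -0.531]
wrist_force: [0.1, 0.4, -6.1]
finger_gap: 0.0139
```

```bash
python3 -c "
from h import *
plan((.632,.0126,.16),-7.4+90)
snap('top','t3');snap('side','s3')"
```

```text
t 6.42 pos [ 0.3756 -0.333   0.1693] yaw -97.45 q [-0.75  0.25  1.82  0.    1.07  0.95] gap 0.0139 F [ 0.1  0.4 -6.1]
  yaw -97.4 turn/pi [-0.0003  0.0001 -0.0003] deg 0.1 shift [ 0.0093  0.2098 -0.3757]
  yaw -277.4 turn/pi [ 9.997e-01 -4.000e-04 -1.000e-04] deg 180.0 shift [ 0.0093 -0.2098  0.3757]
```

View pics/s3.png

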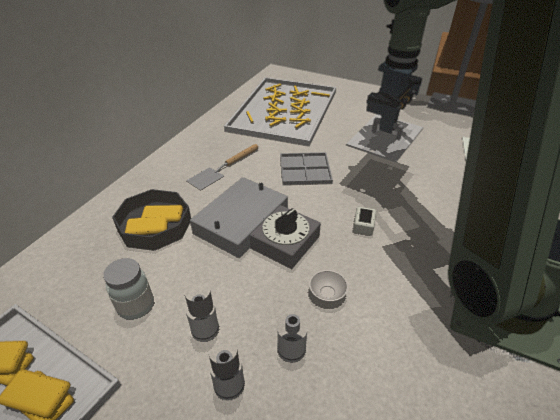

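Emit:
servo_tool(
  moves=[0,0,0,0,0.019,-0.034,-1,0,0,0,0,0.019,-0.034,-1,0,0,0,0,0.019,-0.034,-1,0,0,0,0,0.019,-0.034,-1,0,0,0,0,0.019,-0.034,-1,0,0,0,0,0.019,-0.034,-1,0,0,0,0,0.019,-0.034,-1,0,0,0,0,0.019,-0.034,-1,0,0,0,0,0.019,-0.034,-1,0,0,0,0,0.019,-0.034,-1,0,0,0,0,0.019,-0.034,-1,0,0,0,0,0,0,-1],
)

```text
t: 8.02
eef_pos: [0.6338, 0.0122, 0.1698]
tool_rot: [0.469, 0.531, 0.466, -0.53]
wrist_force: [-0.6, -0.4, -6.4]
finger_gap: 0.0137
```

```bash
python3 -c "
from h import *
plan((.632,.0126,.13),-7.4+90)
im,d=snap('top','t4',(220,100,360,260),4);snap('side','s4',(150,100,350,280),4)"
```

```text
t 8.03 pos [0.6338 0.0122 0.1698] yaw -97.28 q [ 0.    0.45  1.51 -0.    1.18  1.7 ] gap 0.0137 F [-0.6 -0.4 -6.4]
  yaw -97.4 turn/pi [ 0.0007  0.0005 -0.0011] deg 0.3 shift [ 0.0398 -0.0018 -0.0002]
  yaw 82.6 turn/pi [-9.993e-01  1.800e-03  7.000e-04] deg 179.9 shift [0.0398 0.0018 0.0002]
```

View pics/s4.png

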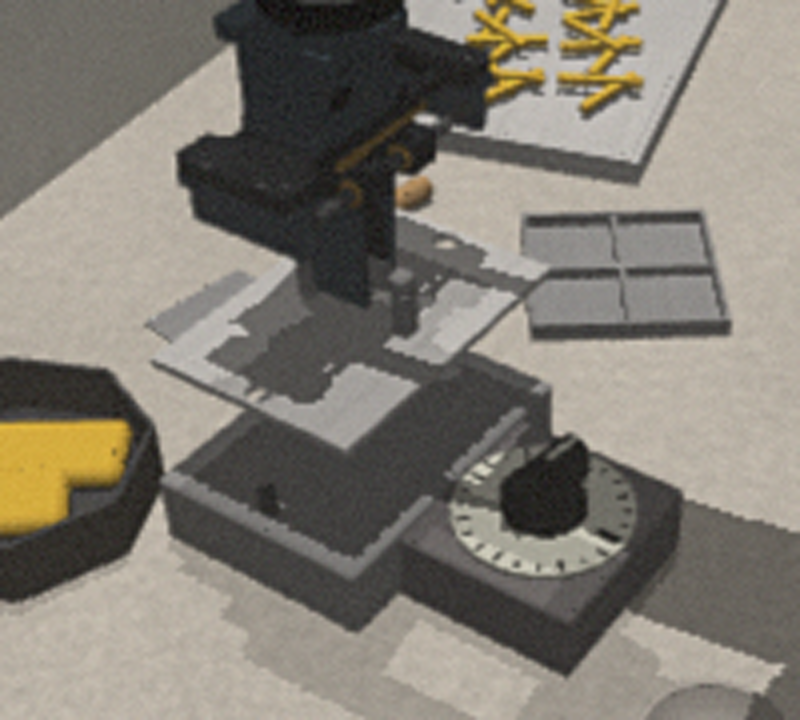

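View pics/t4.png

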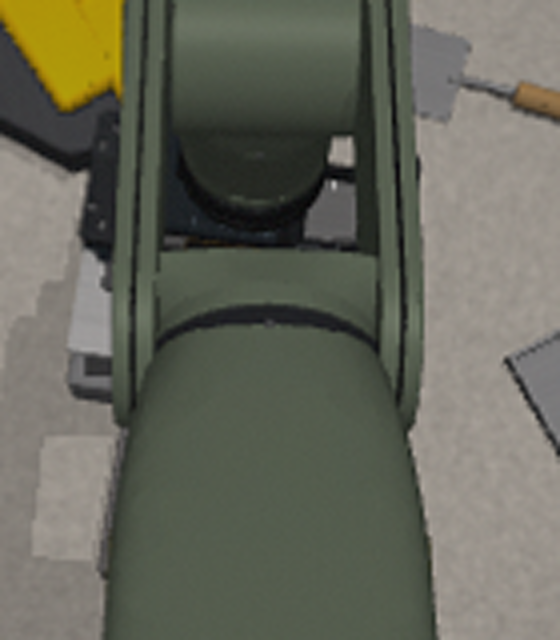

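```bash
python3 -c "
from h import *
im,d=load('side0'); crop(im,'c5',(195,170,285,250),8)
im,d=load('s4'); crop(im,'c6',(180,140,300,220),6)"
```

```text
(no output)
```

View pics/c5.png

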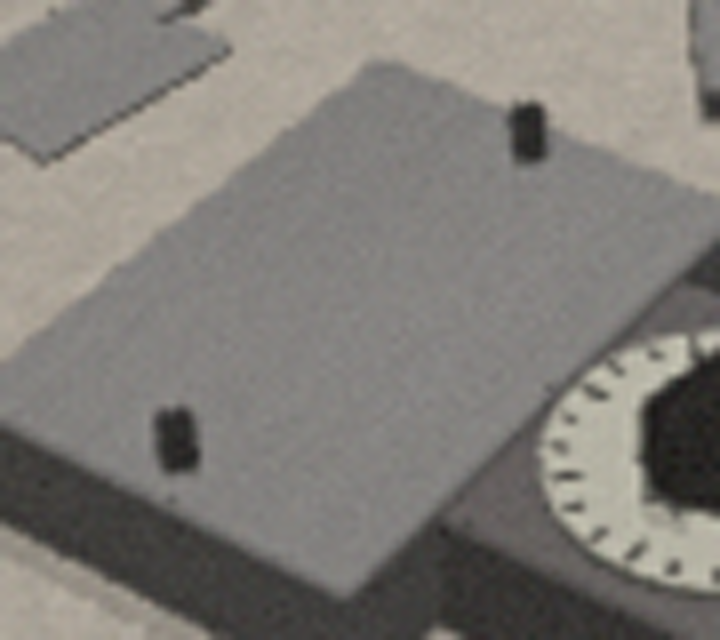

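View pics/c6.png

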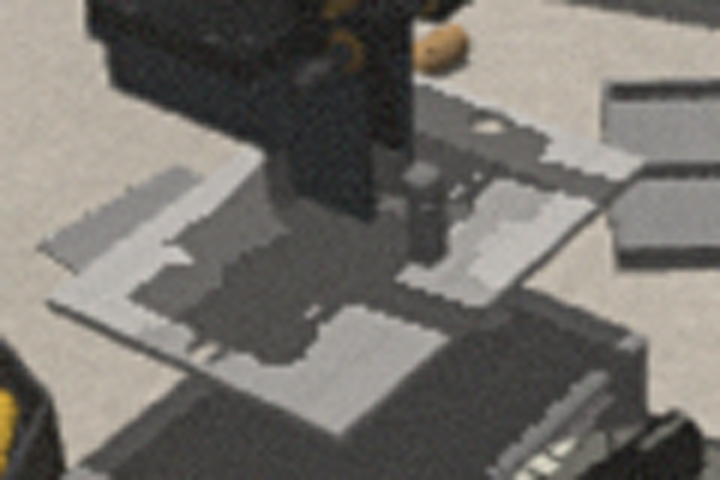

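```bash
python3 -c "
from h import *
A=lambda l:[(195+a/8-.44,170+b/8-.44) for a,b in l]
p=onz('side',A([(175,415),(527,110)]),.072); q=onz('side',A([(177,439),(529,132)]),.061)
print(p.round(4),p.mean(0),q.round(4),q.mean(0),np.linalg.norm(p[0]-p[1]),np.linalg.norm(q[0]-q[1]))
h=onz('side',[(180+206/6-.4,140+352/6-.4),(180+490/6-.4,140+126/6-.4)],.137); print(h.round(4),h.mean(0),np.linalg.norm(h[0]-h[1]))
f=lambda p:np.degrees(np.arctan2(*(p[0]-p[1])[:2][::-1]))
print(f(p),f(q),f(h))
"
```

```text
[[ 0.6442  0.1035  0.072 ]
 [ 0.6217 -0.069   0.072 ]] [0.63296609 0.01723741 0.072     ] [[ 0.6456  0.1025  0.061 ]
 [ 0.6226 -0.0714  0.061 ]] [0.63411734 0.01551316 0.061     ] 0.17397523328412814 0.17540608303544825
[[ 0.6461  0.0982  0.137 ]
 [ 0.6217 -0.0777  0.137 ]] [0.63389046 0.01026466 0.137     ] 0.1776398537117375
82.54687450455195 82.4762040791199 82.12805036953438
```

Emit:
servo_tool(
  moves=[0,0,0,0.013,0,0,-1,0,0,0,0.013,0,0,-1,0,0,0,0.013,0,0,-1,0,0,0,0.011,0,0,-1,0,0,0,0,0,0,-1],
)

```text
t: 8.75
eef_pos: [0.6319, 0.0095, 0.1195]
tool_rot: [-0.467, -0.531, -0.465, 0.532]
wrist_force: [-0.1, 0.0, -5.4]
finger_gap: 0.0132
```

```bash
python3 -c "
from h import *
plan((.632,.0126,.116),-7.4+90)
snap('side','s5',(180,150,300,240),6)"
```

```text
t 8.75 pos [0.6319 0.0095 0.1195] yaw -97.52 q [-0.    0.49  1.58 -0.    1.07  1.7 ] gap 0.0132 F [-0.1  0.  -5.4]
  yaw -97.4 turn/pi [-0.0007  0.0008 -0.0003] deg 0.2 shift [ 0.0035 -0.0003 -0.0031]
  yaw -277.4 turn/pi [ 9.993e-01 -5.000e-04 -1.300e-03] deg 179.9 shift [0.0035 0.0003 0.0031]
```

View pics/s5.png

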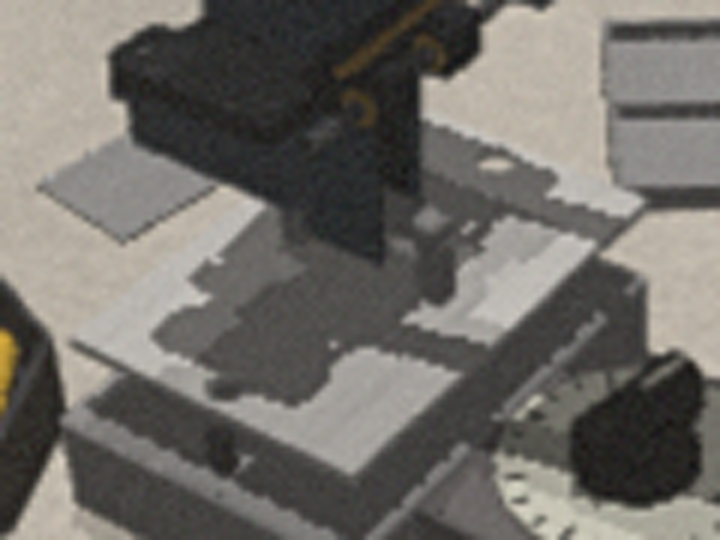

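```bash
python3 -c "
from h import *
for z in (.084,.0866):
  h=onz('side',[(180+226/6-.4,150+386/6-.4),(180+495/6-.4,150+163/6-.4)],z); print(h.round(4),h.mean(0),np.linalg.norm(h[0]-h[1]),np.degrees(np.arctan2(*(h[0]-h[1])[:2][::-1])))
for i in range(4):
  get_image('side'); plan((.632,.0126,.116),-7.4+90)
"
```

```text
[[ 0.6483  0.0914  0.084 ]
 [ 0.6232 -0.0817  0.084 ]] [0.6357586  0.00484226 0.084     ] 0.17494911699423615 81.75810834023142
[[ 0.6465  0.0937  0.0866]
 [ 0.6215 -0.0787  0.0866]] [0.63398841 0.00753466 0.0866    ] 0.17421252033598916 81.75810834023142
t 8.85 pos [0.633  0.0096 0.121 ] yaw -97.51 q [-0.    0.49  1.58 -0.    1.07  1.7 ] gap 0.0137 F [ 0.1  1.2 -5.3]
  yaw -97.4 turn/pi [-0.0006  0.0007 -0.0014] deg 0.3 shift [ 0.005  -0.0014 -0.0029]
  yaw -277.4 turn/pi [ 0.9994 -0.0021 -0.0011] deg 179.9 shift [0.005  0.0014 0.0029]
t 8.9 pos [0.6332 0.0097 0.1214] yaw -97.51 q [-0.    0.49  1.58 -0.    1.07  1.7 ] gap 0.0134 F [-0.2 -0.2 -6.4]
  yaw -97.4 turn/pi [-0.0006  0.0007 -0.0016] deg 0.3 shift [ 0.0054 -0.0016 -0.0028]
  yaw -277.4 turn/pi [ 0.9994 -0.0025 -0.0011] deg 179.9 shift [0.0054 0.0016 0.0028]
t 8.95 pos [0.6332 0.0096 0.1216] yaw -97.51 q [-0.    0.49  1.58 -0.    1.07  1.7 ] gap 0.0138 F [ 0.8 -1.1 -4.9]
  yaw -97.4 turn/pi [-0.0006  0.0007 -0.0017] deg 0.3 shift [ 0.0056 -0.0016 -0.0028]
  yaw -277.4 turn/pi [ 0.9994 -0.0027 -0.0011] deg 179.9 shift [0.0056 0.0016 0.0028]
t 9.0 pos [0.6332 0.0096 0.1216] yaw -97.51 q [-0.    0.49  1.58 -0.    1.07  1.7 ] gap 0.0133 F [-0.5  0.4 -6.2]
  yaw -97.4 turn/pi [-0.0006  0.0007 -0.0017] deg 0.3 shift [ 0.0056 -0.0016 -0.0028]
  yaw -277.4 turn/pi [ 0.9994 -0.0026 -0.0011] deg 179.9 shift [0.0056 0.0016 0.0028]
```

```bash
python3 -c "
from h import *
im,d=load('top0'); g=im.astype(int).sum(2)
def blob(g,x0,y0,x1,y1):
    s=g[y0:y1,x0:x1].astype(float); b=np.median(s); w=np.clip(b-s-0.12*b,0,None); v,u=np.mgrid[y0:y1,x0:x1]; return ((w*u).sum()/w.sum(),(w*v).sum()/w.sum(),w.sum()/b)
P=[blob(g,241,162,254,176),blob(g,307,172,319,186)]; print(P)
p=onz('top',[a[:2] for a in P],.061);print(p.round(4),p.mean(0),np.linalg.norm(p[0]-p[1]))
im,d=load('side0'); g=im.astype(int).sum(2)
P=[blob(g,211,217,223,232),blob(g,256,181,266,193)]; print(P)
p=onz('side',[a[:2] for a in P],.061);print(p.round(4),p.mean(0),np.linalg.norm(p[0]-p[1]))
t=[(230+a/3-.33,130+b/3-.33) for a,b in((52,40),(276,72),(255,232),(22,202))]
q=onz('top',t,.05);print(q.round(4),q.mean(0))
crop(load('side0')[0],'c7',(185,165,325,265),5.5)
crop(load('top0')[0],'c8',(230,135,335,215),7)
"
```

```text
[(np.float64(246.54966046316306), np.float64(168.85470076715865), np.float64(11.979509202453988)), (np.float64(312.6021284540702), np.float64(178.67881296157998), np.float64(11.757073170731704))]
[[ 0.6435  0.1008  0.061 ]
 [ 0.6204 -0.0738  0.061 ]] [0.63195022 0.01349377 0.061     ] 0.17616308524484348
[(np.float64(216.6116592178771), np.float64(224.78789385474857), np.float64(18.54922279792746)), (np.float64(260.60007877921396), np.float64(186.21953140956438), np.float64(14.26184655396619))]
[[ 0.6451  0.1035  0.061 ]
 [ 0.6225 -0.0707  0.061 ]] [0.63380546 0.01640366 0.061     ] 0.17574797155870323
[[ 0.7184  0.1024  0.05  ]
 [ 0.693  -0.0992  0.05  ]
 [ 0.5466 -0.0805  0.05  ]
 [ 0.5694  0.1244  0.05  ]] [0.63186697 0.0117582  0.05      ]
```

View pics/c7.png

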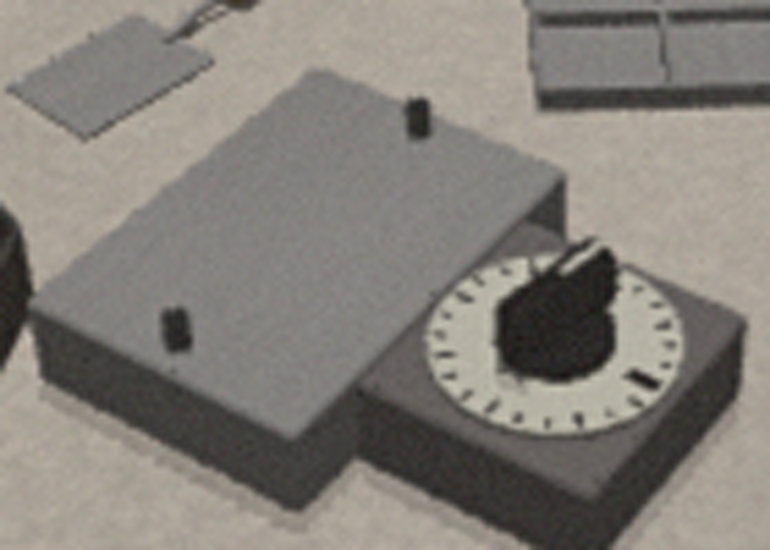

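View pics/c8.png

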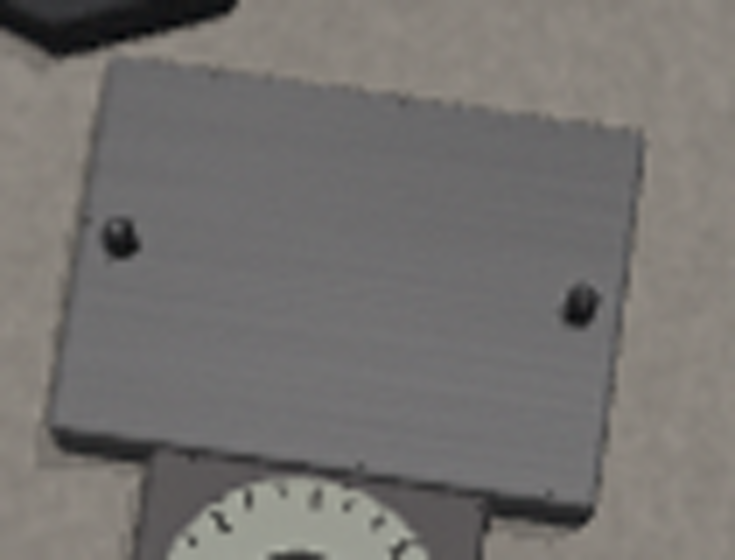

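```bash
python3 -c "
from h import *
crop(load('side0')[0],'c9',(330,145,430,205),7.5)
snap('side','s6',(180,150,290,230),7)"
```

```text
(no output)
```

View pics/c9.png

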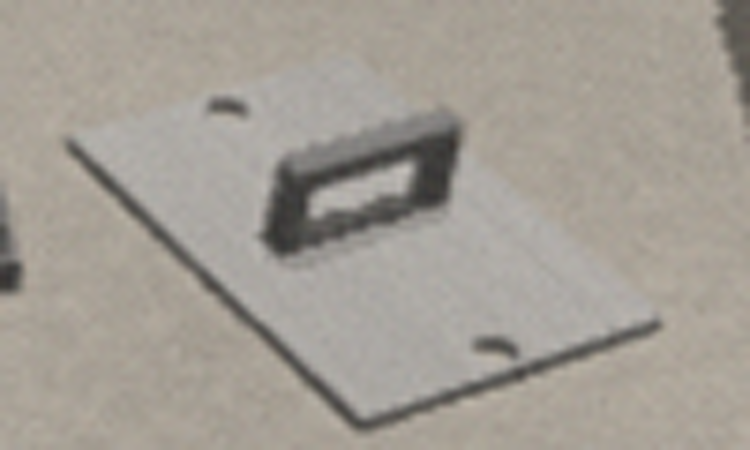

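View pics/s6.png

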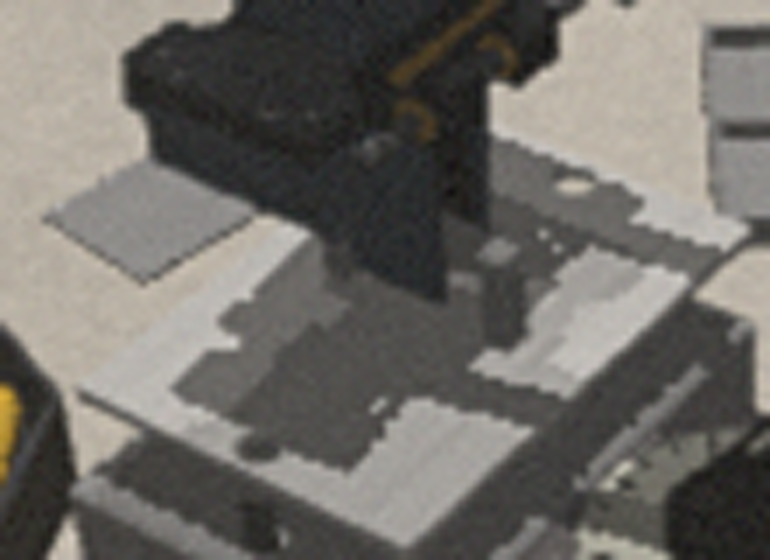

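```bash
python3 -c "
from h import *
L=lambda x,y,s,l:[(x+a/s-.43,y+b/s-.43) for a,b in l]
q=onz('side',L(330,145,7.5,[(68,140),(660,320),(360,420)]),.006); print('bench plate corners mid',q[:2].mean(0), np.linalg.norm(q[0]-q[1]),np.linalg.norm(q[0]-q[2]),np.linalg.norm(q[1]-q[2]))
for z in (.0897,.0917):
  q=onz('side',L(180,150,7,[(80,390),(752,226),(408,543)]),z); print(z,q.round(4),q[:2].mean(0), np.linalg.norm(q[0]-q[1]),np.linalg.norm(q[0]-q[2]),np.linalg.norm(q[1]-q[2]))
a=onz('side',L(180,150,7,[(261,448)]),.0917);b=onz('side',L(180,150,7,[(575,186)]),.0887);print(a,b,(a+b)/2,np.linalg.norm(a-b))
"
```

```text
bench plate corners mid [ 0.37754069 -0.33242477  0.006     ] 0.2420371709703384 0.19705508759054802 0.13783310055133247
0.0897 [[ 0.716   0.0981  0.0897]
 [ 0.5531 -0.0842  0.0897]
 [ 0.5796  0.1133  0.0897]] [0.63453994 0.0069832  0.0897    ] 0.24450246626357316 0.13721830868237606 0.1992971783288762
0.0917 [[ 0.7144  0.0999  0.0917]
 [ 0.552  -0.0818  0.0917]
 [ 0.5784  0.1151  0.0917]] [0.63316956 0.00906658 0.0917    ] 0.2437032115629916 0.13676975542278635 0.19864569530285112
[[0.64441989 0.09767155 0.0917    ]] [[ 0.62227037 -0.0781258   0.0887    ]] [[0.63334513 0.00977288 0.0902    ]] 0.1772126065404419
```

Emit:
servo_tool(
  moves=[0,0,0,0,0.0005,-0.0053,-1,0,0,0,0,0,0,-1,0,0,0,0.006,0,0,-1,0,0,0,0.003,0,0,-1,0,0,0,0,0,0,-1,0,0,0,0,0,0,-1,0,0,0,0,0,0,-1],
)

```text
t: 9.93
eef_pos: [0.634, 0.0147, 0.112]
tool_rot: [0.468, 0.532, 0.465, -0.531]
wrist_force: [-0.2, 0.1, -6.1]
finger_gap: 0.0139
```

```bash
python3 -c "
from h import *
plan((.6333,.015,.1216-.0357),-7.4+90)
snap('side','s7',(180,150,290,230),7)"
```

```text
t 9.93 pos [0.634  0.0147 0.112 ] yaw -97.52 q [ 0.01  0.5   1.59 -0.    1.05  1.71] gap 0.0139 F [-0.2  0.1 -6.1]
  yaw -97.4 turn/pi [-0.0007  0.0007 -0.0013] deg 0.3 shift [ 0.0261 -0.0008 -0.0002]
  yaw -277.4 turn/pi [ 0.9993 -0.0021 -0.0011] deg 179.9 shift [0.0261 0.0008 0.0002]
```

View pics/s7.png

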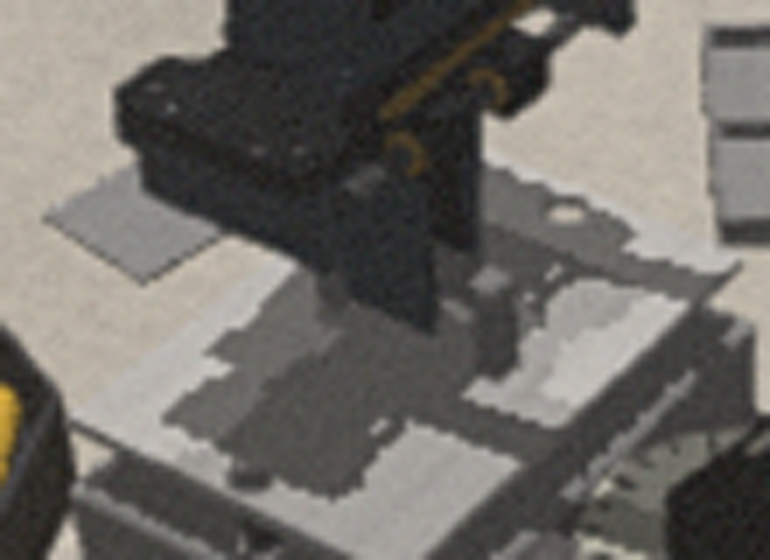

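```bash
python3 -c "
from h import *
L=lambda x,y,s,l:[(x+a/s-.43,y+b/s-.43) for a,b in l]
a=onz('side',L(180,150,7,[(252,476)]),.0823);b=onz('side',L(180,150,7,[(567,212)]),.0793);print(a,b,(a+b)/2,np.linalg.norm(a-b))
q=onz('side',L(180,150,7,[(72,415),(742,264)]),.0823);print(q.mean(0))
"
```

```text
[[0.64614216 0.10220666 0.0823    ]] [[ 0.62357891 -0.07374937  0.0793    ]] [[0.63486053 0.01422865 0.0808    ]] 0.17742216109147693
[0.63379423 0.01610858 0.0823    ]
```

Emit:
servo_tool(
  moves=[0,0,0,0,-0.001,-0.001,-1,0,0,0,0.003,0,0,-1,0,0,0,0.003,0,0,-1,0,0,0,0,0,0,-1,0,0,0,0,0,0,-1],
)

```text
t: 10.6
eef_pos: [0.6331, 0.0159, 0.1058]
tool_rot: [0.468, 0.532, 0.465, -0.531]
wrist_force: [0.2, -0.4, -5.6]
finger_gap: 0.0137
```

Emit:
servo_tool(
  moves=[0,0,0,0.002,0,0,-1,0,0,0,0.002,0,0,-1,0,0,0,0.0,0,0,-1,0,0,0,0,0,0,-1],
)

```text
t: 11.1
eef_pos: [0.6332, 0.0157, 0.1018]
tool_rot: [0.468, 0.532, 0.464, -0.531]
wrist_force: [0.6, -1.2, -6.8]
finger_gap: 0.0135
```

Emit:
servo_tool(
  moves=[0,0,0,0.002,0,0,-1,0,0,0,0.002,0,0,-1,0,0,0,0.002,0,0,-1,0,0,0,0,0,0,-1,0,0,0,0,0,0,-1],
)

```text
t: 11.72
eef_pos: [0.6333, 0.0156, 0.0957]
tool_rot: [0.468, 0.532, 0.464, -0.531]
wrist_force: [1.7, -2.3, -6.9]
finger_gap: 0.0138
```

```bash
python3 -c "
from h import *
plan((.6333,.015,.1216-.0357),-7.4+90)
snap('side','s8',(180,150,290,230),7)"
```

```text
t 11.72 pos [0.6333 0.0156 0.0957] yaw -97.51 q [ 0.01  0.51  1.61 -0.    1.02  1.71] gap 0.0138 F [ 1.7 -2.3 -6.9]
  yaw -97.4 turn/pi [-0.0006  0.0008 -0.0014] deg 0.3 shift [0.0098 0.     0.0006]
  yaw -277.4 turn/pi [ 0.9994 -0.0021 -0.0013] deg 179.9 shift [ 0.0098 -0.     -0.0006]
```

View pics/s8.png

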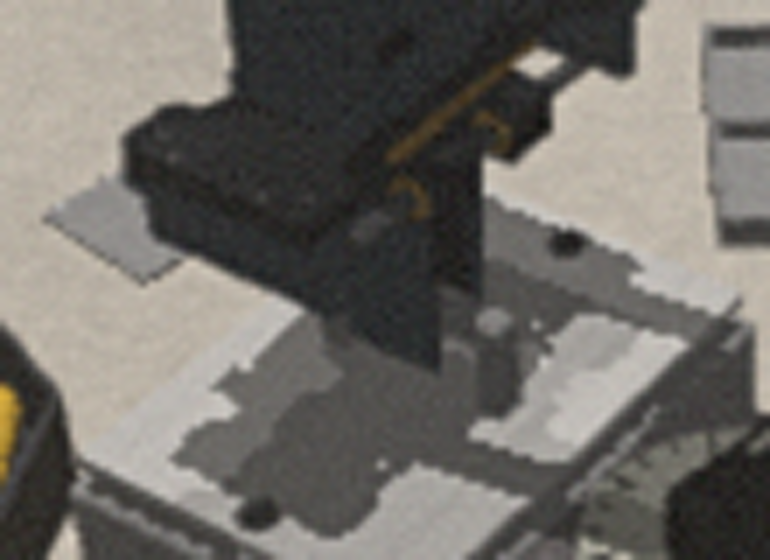

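Emit:
servo_tool(
  moves=[0,0,0,0.002,0.0003,0.0006,-1,0,0,0,0.002,0,0,-1,0,0,0,0.002,0,0,-1,0,0,0,0.0015,0,0,-1,0,0,0,0,0,0,-1,0,0,0,0,0,0,-1],
)

```text
t: 12.52
eef_pos: [0.6333, 0.0153, 0.0882]
tool_rot: [0.468, 0.532, 0.465, -0.531]
wrist_force: [0.9, -0.9, -6.2]
finger_gap: 0.0137
```

Emit:
servo_tool(
  moves=[0,0,0,0.001,0,0,-1,0,0,0,0.001,0,0,-1,0,0,0,0.0,0,0,-1,0,0,0,0,0,0,-1],
)

```text
t: 13.02
eef_pos: [0.6332, 0.0152, 0.0863]
tool_rot: [0.468, 0.532, 0.465, -0.531]
wrist_force: [0.8, -0.5, -6.1]
finger_gap: 0.0137
```

Emit:
servo_tool(
  moves=[0,0,0,0.001,0,0,-1,0,0,0,0.0005,0,0,-1,0,0,0,0.0,0,0,-1,0,0,0,0,0,0,-1],
)

```text
t: 13.52
eef_pos: [0.6333, 0.0152, 0.086]
tool_rot: [0.468, 0.532, 0.465, -0.531]
wrist_force: [-3.5, -1.4, 4.9]
finger_gap: 0.014
```

Emit:
servo_tool(
  moves=[0,0,0,0,0,0,1,0,0,0,0,0,0,1,0,0,0,0,0,0,1,0,0,0,0,0,0,1,0,0,0,-0.02,0,0,1,0,0,0,-0.03,0,0,1,0,0,0,-0.03,0,0,1,0,0,0,-0.02,0,0,1,0,0,0,0,0,0,1,0,0,0,0,0,0,1],
)

```text
t: 14.78
eef_pos: [0.6324, 0.0154, 0.1838]
tool_rot: [-0.467, -0.532, -0.465, 0.532]
wrist_force: [-0.0, 0.4, -0.5]
finger_gap: 0.0911
```

```bash
python3 -c "
from h import *
plan((.4985,.0315,.16),-7.4)
snap('side','s9',(180,130,320,270),5)"
```

```text
t 14.78 pos [0.6324 0.0154 0.1838] yaw -97.52 q [ 0.01  0.44  1.49 -0.    1.21  1.71] gap 0.0911 F [-0.   0.4 -0.5]
  yaw -187.4 turn/pi [ 4.993e-01  1.000e-04 -1.200e-03] deg 89.9 shift [0.0238 0.0013 0.1349]
  yaw -7.4 turn/pi [-5.007e-01  1.200e-03  1.000e-04] deg 90.1 shift [ 0.0238 -0.0013 -0.1349]
```

View pics/s9.png

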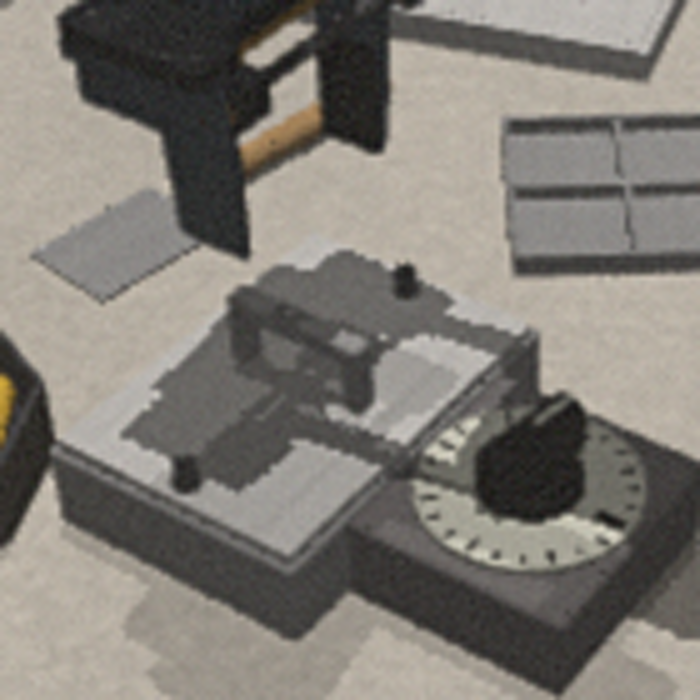

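```bash
python3 -c "
from h import *
L=lambda l:[(110+a/4-.4,180+b/4-.4) for a,b in l]
p=onz('top',L([(705,193),(607,157)]),.091); v=p[0]-p[1]; a=np.degrees(np.arctan2(v[1],v[0])); print(p,a,'dial',(a-172.55))
crop(load('top0')[0],'c10',(240,195,305,255),10)
"
```

```text
[[ 0.48448849 -0.00398517  0.091     ]
 [ 0.5062181   0.0581      0.091     ]] -109.28988111831319 dial -281.8398811183132
```

View pics/c10.png

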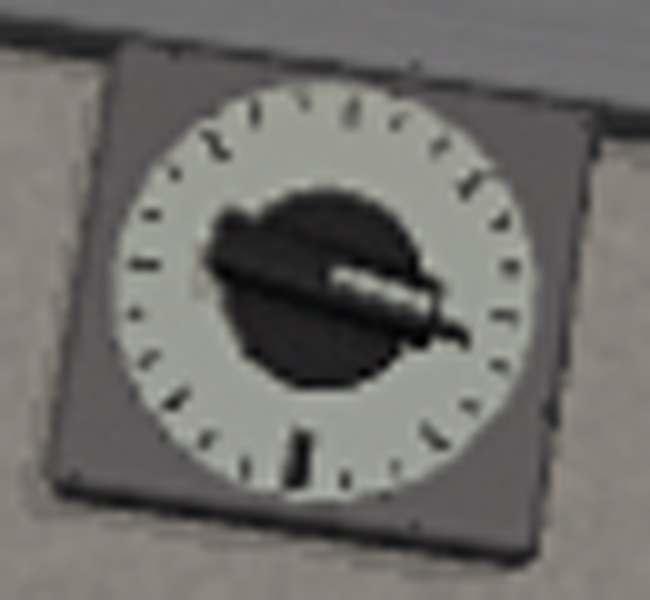

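Emit:
servo_tool(
  moves=[-0.0495,0,0,0,0,0,1,-0.0495,0,0,0,0,0,1,-0.0495,0,0,0,0,0,1,-0.0495,0,0,0,0,0,1,-0.0495,0,0,0,0,0,1,-0.0495,0,0,0,0,0,1,-0.0495,0,0,0,0,0,1,-0.0495,0,0,0,0,0,1,-0.0495,0,0,0,0,0,1,0,0,0,0,0,0,1,0,0,0,0,0,0,1],
)

```text
t: 16.2
eef_pos: [0.6328, 0.0155, 0.1841]
tool_rot: [0.7, 0.106, 0.698, -0.108]
wrist_force: [0.5, -0.1, 1.1]
finger_gap: 0.0912
```

```bash
python3 -c "
from h import *
plan((.4994,.0322,.13),-17.5)"
```

```text
t 16.2 pos [0.6328 0.0155 0.1841] yaw -17.45 q [ 0.01  0.44  1.49 -0.    1.21  0.31] gap 0.0912 F [ 0.5 -0.1  1.1]
  yaw -17.5 turn/pi [0.0003 0.0009 0.0006] deg 0.2 shift [ 0.0541 -0.0241 -0.1322]
  yaw 162.5 turn/pi [-0.9997 -0.001   0.0015] deg 179.9 shift [0.0541 0.0241 0.1322]
```

Emit:
servo_tool(
  moves=[0,0,0,0,-0.006,-0.033,1,0,0,0,0,-0.006,-0.033,1,0,0,0,0,-0.006,-0.033,1,0,0,0,0,-0.006,-0.033,1,0,0,0,0.025,0,0,1,0,0,0,0.025,0,0,1,0,0,0,0,0,0,1,0,0,0,0,0,0,1],
)

```text
t: 17.2
eef_pos: [0.5007, 0.0317, 0.1351]
tool_rot: [0.701, 0.106, 0.697, -0.107]
wrist_force: [-0.4, -0.1, -0.4]
finger_gap: 0.0912
```

```bash
python3 -c "
from h import *
plan((.4994,.0322,.080),-17.5)
snap('side','s10',(210,130,350,270),5)"
```

```text
t 17.2 pos [0.5007 0.0317 0.1351] yaw -17.36 q [ 0.04  0.29  1.87 -0.    0.98  0.35] gap 0.0912 F [-0.4 -0.1 -0.4]
  yaw -17.5 turn/pi [0.0008 0.0017 0.0004] deg 0.3 shift [ 0.0551  0.     -0.0014]
  yaw 162.5 turn/pi [-9.992e-01 -6.000e-04  2.700e-03] deg 179.9 shift [ 0.0551 -0.      0.0014]
```

View pics/s10.png

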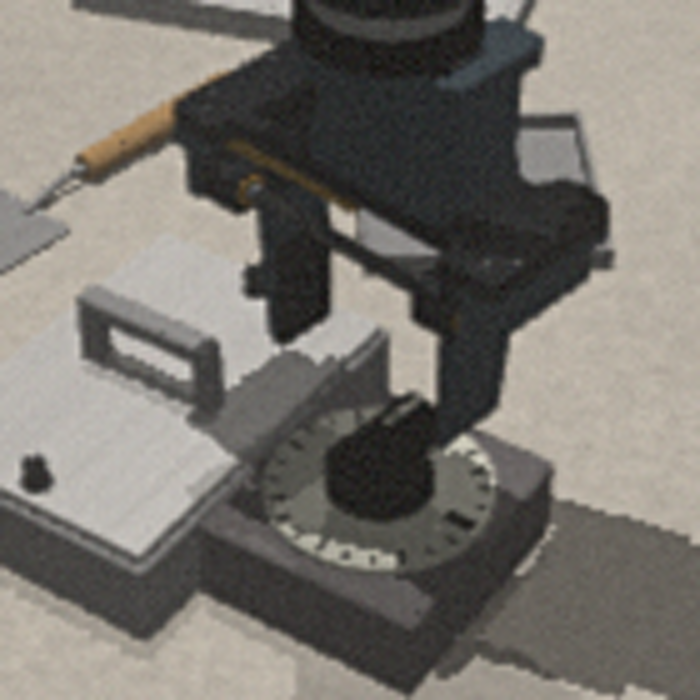

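Emit:
servo_tool(
  moves=[0,0,0,0.02,0,-0.0014,1,0,0,0,0.02,0,0,1,0,0,0,0.013,0,0,1,0,0,0,0,0,0,-1,0,0,0,0,0,0,-1,0,0,0,0,0,0,-1,0,0,0,0,0,0,-1,0,0,0,0,0,0,-1,0,0,0,0,0,0,-1,0,0,0,0,0,0,-1,0,0,0,0,0,0,-1,0,0,0,0,0,0,-1],
  grip_force=15,
)

```text
t: 18.75
eef_pos: [0.5008, 0.0315, 0.0815]
tool_rot: [0.702, 0.105, 0.696, -0.107]
wrist_force: [4.0, -2.6, -3.4]
finger_gap: 0.0158
```

```bash
python3 -c "
from h import *
plan((.4994,.0322,.080),-97.45)
snap('side','s11',(210,130,350,270),5)"
```

```text
t 18.75 pos [0.5008 0.0315 0.0815] yaw -17.3 q [ 0.04  0.35  1.94 -0.01  0.85  0.35] gap 0.0158 F [ 4.  -2.6 -3.4]
  yaw -97.45 turn/pi [ 0.4453  0.0025 -0.0015] deg 80.2 shift [ 0.0015 -0.0015 -0.0005]
  yaw 82.55 turn/pi [-0.5547  0.0016  0.0026] deg 99.9 shift [0.0015 0.0015 0.0005]
```

View pics/s11.png

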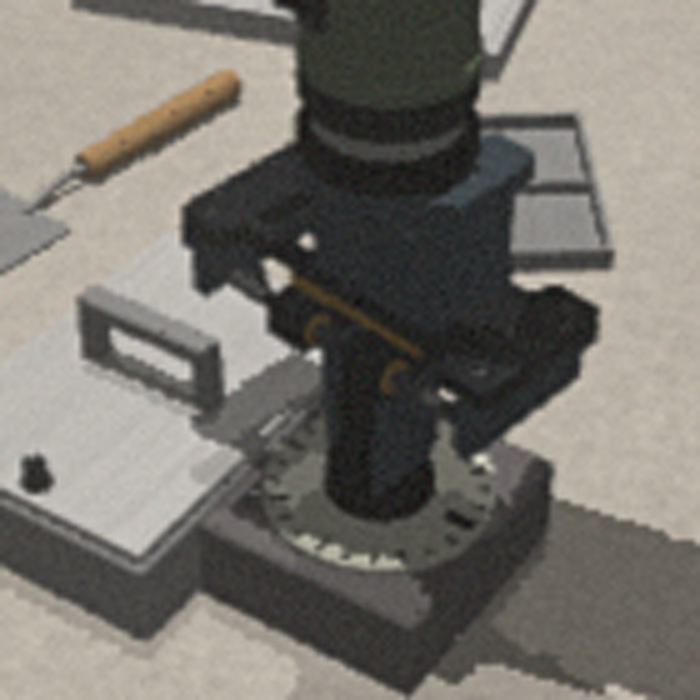

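Emit:
servo_tool(
  moves=[0.0445,0,0,0,0,0,-1,0.0445,0,0,0,0,0,-1,0.0445,0,0,0,0,0,-1,0.0445,0,0,0,0,0,-1,0.0445,0,0,0,0,0,-1,0.0445,0,0,0,0,0,-1,0.0445,0,0,0,0,0,-1,0.0445,0,0,0,0,0,-1,0.0445,0,0,0,0,0,-1,0.0445,0,0,0,0,0,-1,0,0,0,0,0,0,-1,0,0,0,0,0,0,-1],
)

```text
t: 20.3
eef_pos: [0.501, 0.0312, 0.0816]
tool_rot: [0.47, 0.532, 0.464, -0.53]
wrist_force: [4.7, -3.8, -2.8]
finger_gap: 0.0158
```

```bash
python3 -c "
from h import *
plan((.4994,.0322,.080),-97.45)
snap('side','s12',(210,130,350,270),5)"
```

```text
t 20.3 pos [0.501  0.0312 0.0816] yaw -97.41 q [ 0.04  0.35  1.94 -0.01  0.85  1.75] gap 0.0158 F [ 4.7 -3.8 -2.8]
  yaw -97.45 turn/pi [ 0.0002  0.0009 -0.0026] deg 0.5 shift [ 0.0016 -0.0017 -0.0008]
  yaw 82.55 turn/pi [-0.9997  0.0041  0.0015] deg 180.0 shift [0.0016 0.0017 0.0008]
```

View pics/s12.png

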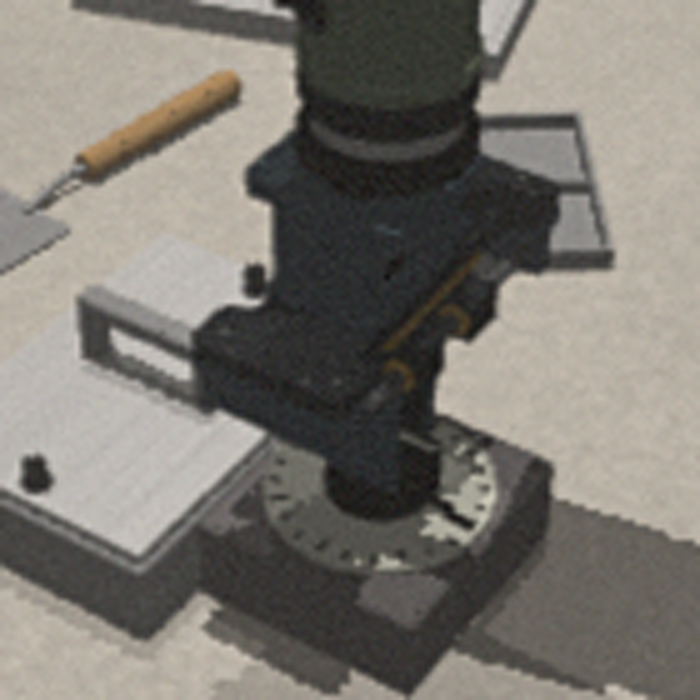

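Emit:
servo_tool(
  moves=[0,0,0,0,0,0,1,0,0,0,0,0,0,1,0,0,0,0,0,0,1,0,0,0,-0.02,0,0,1,0,0,0,-0.03,0,0,1,0,0,0,-0.04,0,0,1,0,0,0,-0.04,0,0,1,0,0,0,0,0,-0.04,1,0,0,0,0,0,-0.04,1,0,0,0,0,0,-0.04,1,0,0,0,0,0,-0.04,1,0,0,0,0,0,0,1],
)

```text
t: 21.85
eef_pos: [0.519, 0.1932, 0.2106]
tool_rot: [0.469, 0.531, 0.466, -0.53]
wrist_force: [0.0, 0.1, 0.4]
finger_gap: 0.0912
```

```bash
python3 -c "
from h import *
plan((.539,.316,.2),-70)
im,d=snap('top','t13')
crop(im,'c13',(230,130,350,260),6)
im,d=snap('side','s13')"
```

```text
t 21.85 pos [0.519  0.1932 0.2106] yaw -97.23 q [ 0.34  0.3   1.64 -0.    1.2   2.04] gap 0.0912 F [0.  0.1 0.4]
  yaw -70 turn/pi [-0.1513  0.0009 -0.0009] deg 27.2 shift [ 0.0106  0.0608 -0.1086]
  yaw -250 turn/pi [ 0.8487 -0.0013 -0.0012] deg 152.8 shift [ 0.0106 -0.0608  0.1086]
```

View pics/c13.png

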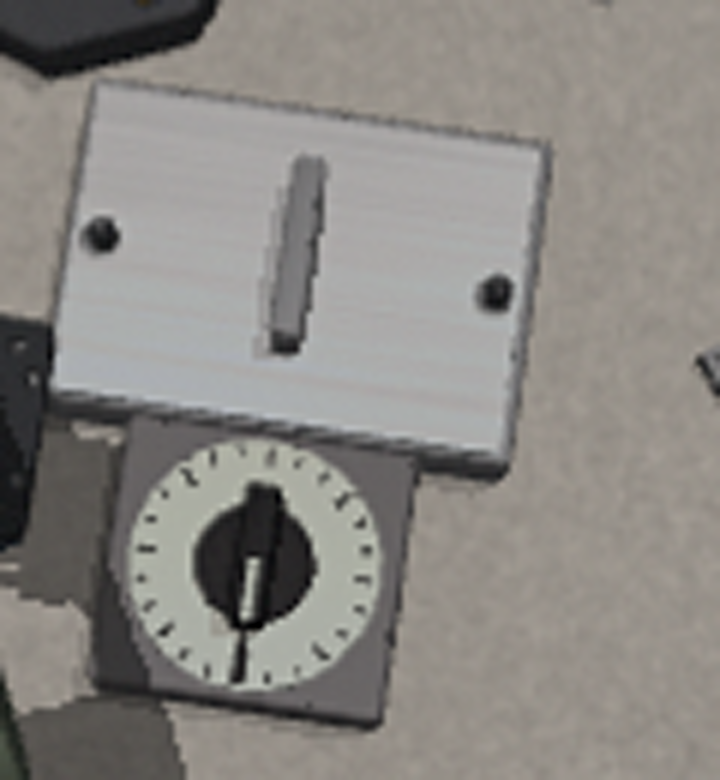

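View pics/s13.png

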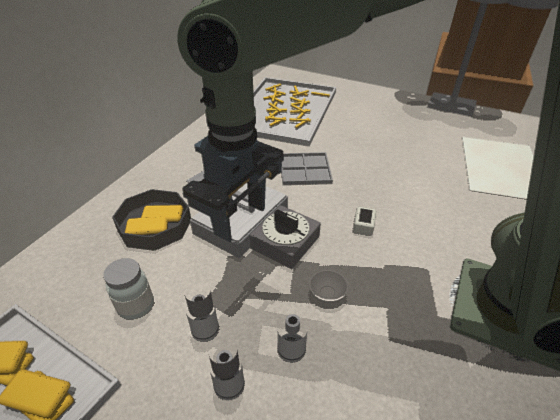

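```bash
python3 -c "
from h import *
L=lambda l:[(230+a/6-.42,130+b/6-.42) for a,b in l]
def ang(l,z):
  p=onz('top',L(l),z); v=p[1]-p[0]; return np.degrees(np.arctan2(v[1],v[0]))
print('bar',ang([(265,487),(247,628)],.091),'line',ang([(255,560),(246,622)],.091),'handle',ang([(310,158),(285,345)],.096)-180,'pins',ang([(100,236),(495,293)],.066)-90-180+180)
im,d=load('t13')
b=im[:,:,::-1][218:248,258:285]; cv2.imwrite('pics/c14.png',cv2.resize(b,None,fx=20,fy=20,interpolation=cv2.INTER_CUBIC))
"
```

```text
bar 173.84019253260524 line 172.86606928292096 handle -6.483109509004379 pins -187.26357799214725
```

View pics/c14.png

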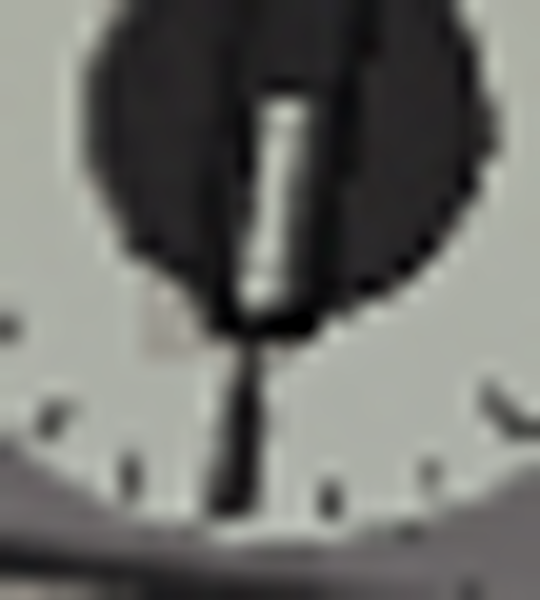

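Emit:
servo_tool(
  moves=[-0.049,0,0,0,0,0,1,-0.049,0,0,0,0,0,1,-0.049,0,0,0,0,0,1,-0.049,0,0,0,0,0,1,0,0,0,0,0,0,1],
)

```text
t: 22.58
eef_pos: [0.5189, 0.1897, 0.2111]
tool_rot: [0.607, 0.366, 0.603, -0.366]
wrist_force: [1.1, 1.4, 0.5]
finger_gap: 0.091
```

```bash
python3 -c "
from h import *
plan((.5395,.316,.17),-62)"
```

```text
t 22.57 pos [0.5189 0.1897 0.2111] yaw -62.34 q [ 0.33  0.29  1.64 -0.    1.2   1.42] gap 0.091 F [1.1 1.4 0.5]
  yaw -62 turn/pi [-0.0019  0.0014 -0.0004] deg 0.4 shift [ 0.0411  0.0775 -0.1018]
  yaw -242 turn/pi [ 9.981e-01 -7.000e-04 -2.200e-03] deg 179.7 shift [ 0.0411 -0.0775  0.1018]
```

Emit:
servo_tool(
  moves=[-0.0019,0.0014,0,0,0.025,-0.034,1,0,0,0,0,0.026,-0.034,1,0,0,0,0,0.0265,-0.034,1,0,0,0,0.02,0,0,1,0,0,0,0.021,0,0,1,0,0,0,0,0,0,1,0,0,0,0,0,0,1],
)

```text
t: 23.45
eef_pos: [0.5401, 0.3173, 0.1709]
tool_rot: [0.607, 0.365, 0.606, -0.363]
wrist_force: [-0.0, 0.5, -0.2]
finger_gap: 0.091
```

```bash
python3 -c "
from h import *
plan((.5395,.316,.103),-62)
snap('side','s15',(130,200,300,340),4.5)"
```

```text
t 23.45 pos [0.5401 0.3173 0.1709] yaw -61.9 q [0.51 0.44 1.53 0.   1.17 1.59] gap 0.091 F [-0.   0.5 -0.2]
  yaw -62 turn/pi [ 0.0005 -0.0001 -0.001 ] deg 0.2 shift [ 0.0679 -0.0011  0.0008]
  yaw 118 turn/pi [-9.995e-01  1.500e-03 -1.000e-04] deg 179.9 shift [ 0.0679  0.0011 -0.0008]
```

View pics/s15.png

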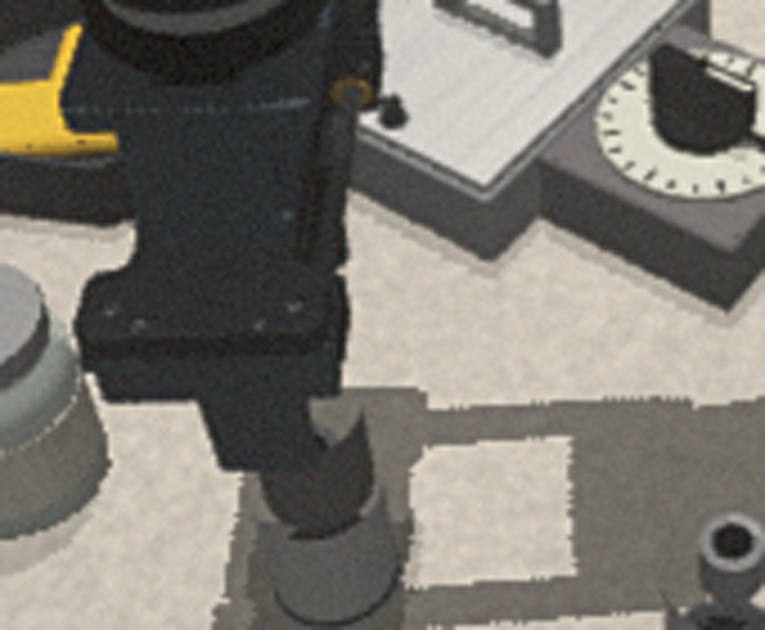

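Fine. Descend and grip the cap.

Emit:
servo_tool(
  moves=[0,0,0,0.02,-0.001,0.001,1,0,0,0,0.02,0,0,1,0,0,0,0.02,0,0,1,0,0,0,0.008,0,0,1,0,0,0,0,0,0,1,0,0,0,0,0,0,-1,0,0,0,0,0,0,-1,0,0,0,0,0,0,-1,0,0,0,0,0,0,-1,0,0,0,0,0,0,-1,0,0,0,0,0,0,-1,0,0,0,0,0,0,-1],
  grip_force=15,
)

```text
t: 25.0
eef_pos: [0.5393, 0.3163, 0.1021]
tool_rot: [0.607, 0.364, 0.606, -0.363]
wrist_force: [-0.0, 0.0, 0.9]
finger_gap: 0.0479
```

```bash
python3 -c "
from h import *
plan((.5395,.316,.103),-62)
snap('side','s16',(130,200,300,340),4.5)"
```

```text
t 25.0 pos [0.5393 0.3163 0.1021] yaw -61.81 q [0.51 0.49 1.62 0.   1.02 1.59] gap 0.0479 F [-0.   0.   0.9]
  yaw -62 turn/pi [ 0.0011 -0.0001 -0.0006] deg 0.2 shift [-0.0009  0.0001  0.0004]
  yaw 118 turn/pi [-9.989e-01  1.000e-03 -2.000e-04] deg 179.8 shift [-0.0009 -0.0001 -0.0004]
```

View pics/s16.png

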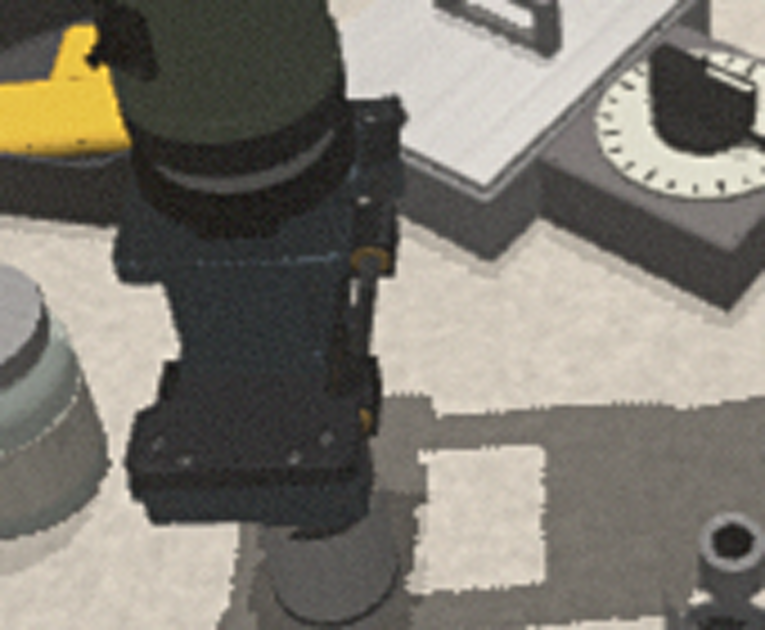

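Emit:
servo_tool(
  moves=[0,0,0,0,0,0,-1,0,0,0,0,0,0,-1,0,0,0,0,0,0,-1,0,0,0,-0.01,0,0,-1,0,0,0,-0.02,0,0,-1,0,0,0,-0.03,0,0,-1,0,0,0,-0.03,0,0,-1,0,0,0,-0.03,0,0,-1,0,0,0,0,0,0,-1,0,0,0,0,0,0,-1],
)

```text
t: 26.3
eef_pos: [0.5385, 0.3158, 0.2212]
tool_rot: [0.607, 0.363, 0.607, -0.363]
wrist_force: [0.1, 0.3, -0.4]
finger_gap: 0.0477
```

```bash
python3 -c "
from h import *
snap('side','s17')
im,d=snap('top','t17');X=cloud('top',d)
tc=[(230+a/3-.33,130+b/3-.33) for a,b in((350,180),(483,113),(558,240),(428,313))]; q=onz('top',tc,0.014)
crop(im,'c17',(330,150,450,250),6)"
```

```text
(no output)
```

View pics/s17.png

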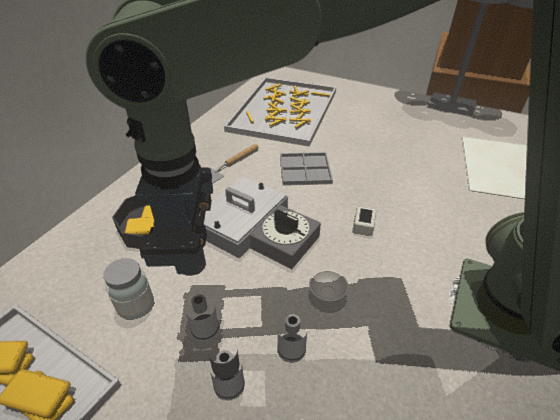

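View pics/c17.png

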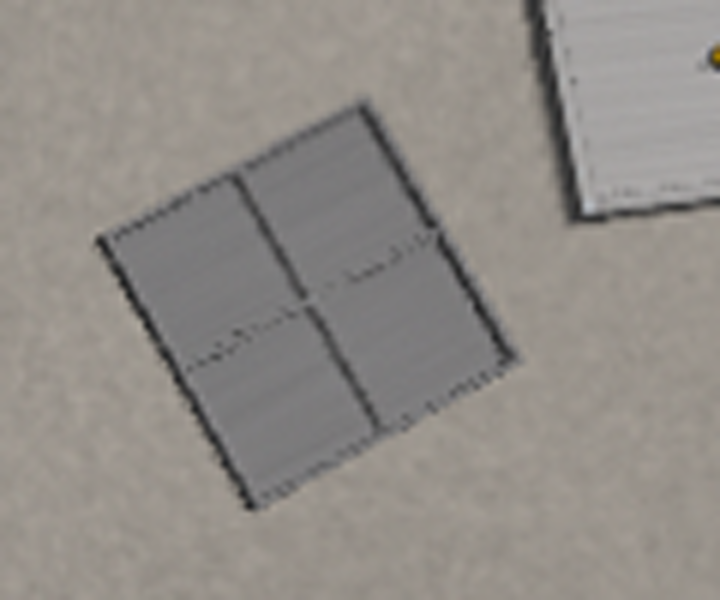

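```bash
cat >> h.py <<'E'
def tray(box,s,corners,cross=None):
    f=lambda l:[(box[0]+a/s-.45,box[1]+b/s-.45) for a,b in l]
    q=onz("top",f(corners),.014); c=q.mean(0)
    u=(q[1]-q[0]+q[2]-q[3])/2; v=(q[3]-q[0]+q[2]-q[1])/2; lu,lv=np.linalg.norm(u),np.linalg.norm(v)
    if cross is not None: print("cross",onz("top",f([cross]),.014).round(4))
    a=np.degrees(np.arctan2(u[1],u[0])); b=np.degrees(np.arctan2(v[1],v[0])); print("tray c",c.round(4),"lens",lu.round(4),lv.round(4),"ang u",a,"v",b)
    for i in(-1,1):
        for j in(-1,1): print("pocket",i,j,(c+.035*i*u/lu+.035*j*v/lv).round(4))
    return c
E
python3 -c "
from h import *
tray((330,150),6,[(100,240),(365,100),(515,358),(252,508)],(307,300))
plan((.57,-.27,.22),-62)"
```

```text
cross [[ 0.5776 -0.2659  0.014 ]]
tray c [ 0.5776 -0.2669  0.014 ] lens 0.1427 0.1386 ang u -60.5387249470863 v -150.94582933093488
pocket -1 -1 [ 0.591  -0.2194  0.014 ]
pocket -1 1 [ 0.5298 -0.2534  0.014 ]
pocket 1 -1 [ 0.6254 -0.2803  0.014 ]
pocket 1 1 [ 0.5642 -0.3143  0.014 ]
t 26.4 pos [0.5383 0.3157 0.2204] yaw -61.8 q [0.51 0.4  1.46 0.   1.28 1.59] gap 0.0477 F [ 0.1 -0.3 -0.9]
  yaw -62 turn/pi [ 0.0011 -0.0001  0.0004] deg 0.2 shift [ 4.00e-04 -2.47e-01  5.32e-01]
  yaw 118 turn/pi [-9.989e-01 -6.000e-04 -1.000e-04] deg 179.8 shift [ 4.00e-04  2.47e-01 -5.32e-01]
```

```bash
python3 -c "
from h import *
plan((.626,-.2795,.22),-61)"
```

```text
t 26.4 pos [0.5383 0.3157 0.2204] yaw -61.8 q [0.51 0.4  1.46 0.   1.28 1.59] gap 0.0477 F [ 0.1 -0.3 -0.9]
  yaw -61 turn/pi [-0.0044 -0.0001  0.0004] deg 0.8 shift [ 4.000e-04 -2.119e-01  5.631e-01]
  yaw -241 turn/pi [9.956e-01 6.000e-04 1.000e-04] deg 179.2 shift [ 4.000e-04  2.119e-01 -5.631e-01]
```

Emit:
servo_tool(
  moves=[-0.0044,0,0,0,0,0,-1,0,0,0,0,-0.021,0.056,-1,0,0,0,0,-0.021,0.056,-1,0,0,0,0,-0.021,0.056,-1,0,0,0,0,-0.021,0.056,-1,0,0,0,0,-0.021,0.056,-1,0,0,0,0,-0.021,0.056,-1,0,0,0,0,-0.021,0.056,-1,0,0,0,0,-0.021,0.056,-1,0,0,0,0,-0.021,0.056,-1,0,0,0,0,-0.021,0.056,-1,0,0,0,0,0,0,-1],
)

```text
t: 27.9
eef_pos: [0.6264, -0.2798, 0.2197]
tool_rot: [0.608, 0.361, 0.608, -0.36]
wrist_force: [-0.4, 1.3, -0.4]
finger_gap: 0.0479
```

```bash
python3 -c "
from h import *
plan((.626,-.2795,.08),-61)
snap('side','s18',(220,50,400,220),4)
im,d=snap('top','t18',(330,120,470,250),5)"
```

```text
t 27.9 pos [ 0.6264 -0.2798  0.2197] yaw -61.28 q [-0.44  0.5   1.29  0.    1.35  0.63] gap 0.0479 F [-0.4  1.3 -0.4]
  yaw -61 turn/pi [-0.0015 -0.0001 -0.0001] deg 0.3 shift [ 0.1397 -0.0002 -0.0005]
  yaw -241 turn/pi [ 9.985e-01 -1.000e-04  2.000e-04] deg 179.7 shift [0.1397 0.0002 0.0005]
```

View pics/s18.png

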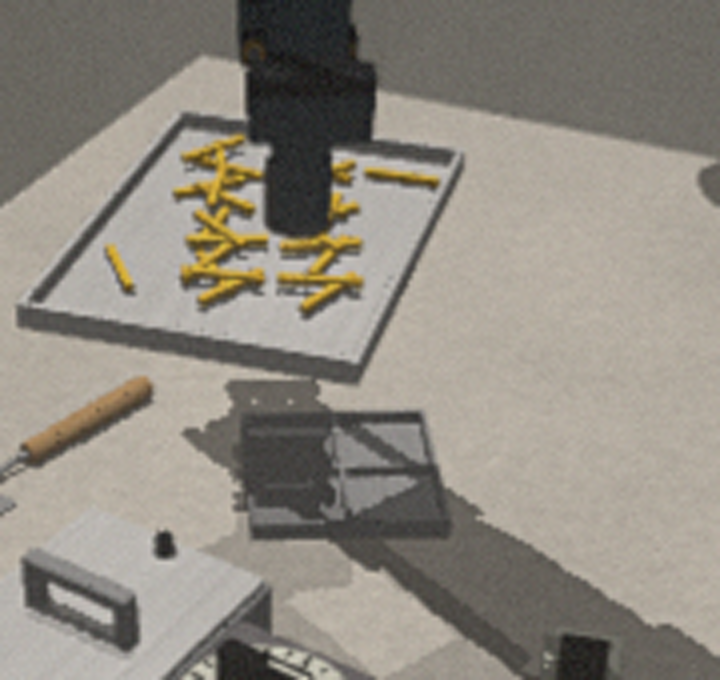

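View pics/t18.png

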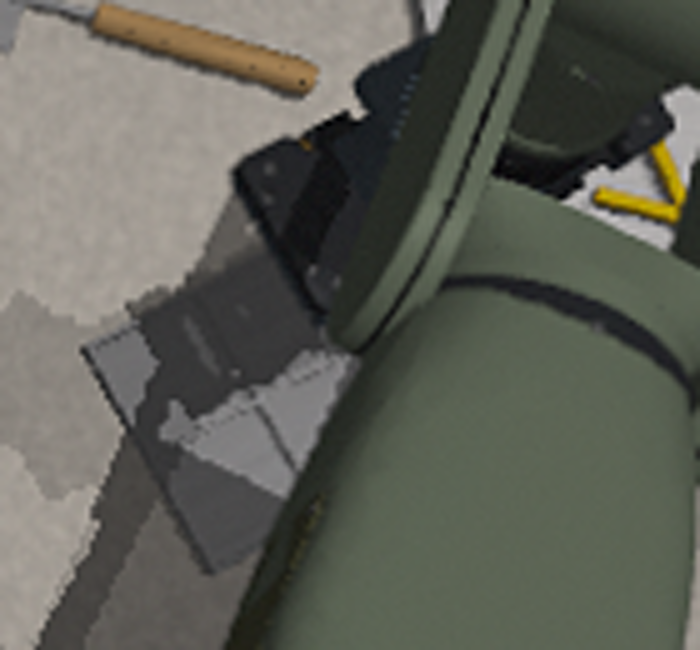

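Emit:
servo_tool(
  moves=[-0.0015,0,0,0.03,0,0,-1,0,0,0,0.04,0,0,-1,0,0,0,0.04,0,0,-1,0,0,0,0.04,0,0,-1,0,0,0,0.02,0,0,-1,0,0,0,0.008,0,0,-1,0,0,0,0,0,0,-1,0,0,0,0,0,0,-1],
)

```text
t: 29.0
eef_pos: [0.6279, -0.2752, 0.0449]
tool_rot: [0.611, 0.358, 0.609, -0.357]
wrist_force: [-0.3, -0.1, -0.5]
finger_gap: 0.048
```

```bash
python3 -c "
from h import *
plan((.626,-.2795,.033),-61)
snap('side','s19',(250,100,370,200),6)"
```

```text
t 29.0 pos [ 0.6279 -0.2752  0.0449] yaw -60.71 q [-0.43  0.63  1.52  0.    0.98  0.63] gap 0.048 F [-0.3 -0.1 -0.5]
  yaw -61 turn/pi [ 0.0016  0.0005 -0.0011] deg 0.4 shift [ 0.0119 -0.0037  0.0028]
  yaw 119 turn/pi [-9.984e-01  1.700e-03  8.000e-04] deg 179.7 shift [ 0.0119  0.0037 -0.0028]
```

View pics/s19.png

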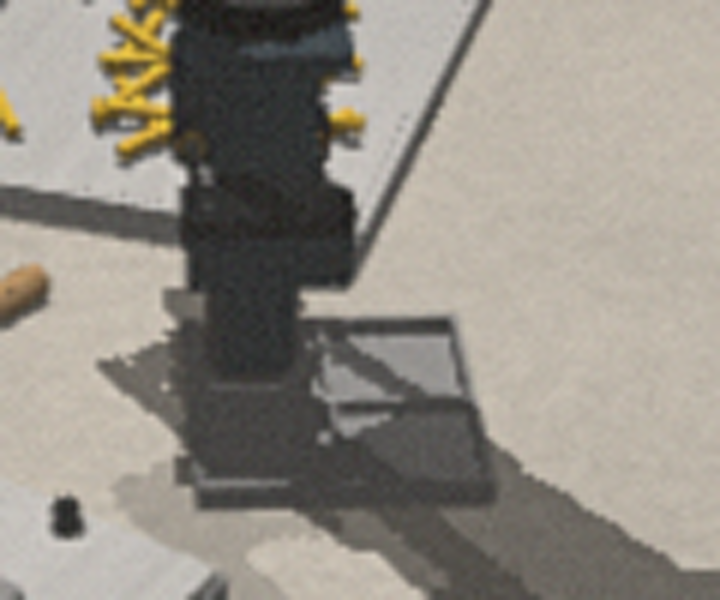

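Emit:
servo_tool(
  moves=[0.0016,0,0,0,-0.0035,0.0028,-1,0,0,0,0.006,0,0,-1,0,0,0,0.004,0,0,-1,0,0,0,0,0,0,-1,0,0,0,0,0,0,-1],
)

```text
t: 29.68
eef_pos: [0.6254, -0.2794, 0.0334]
tool_rot: [0.609, 0.36, 0.609, -0.358]
wrist_force: [-0.3, -0.2, -0.3]
finger_gap: 0.0478
```

Emit:
servo_tool(
  moves=[0,0,0,0.001,0,0,-1,0,0,0,0.001,0,0,-1,0,0,0,0,0,0,-1,0,0,0,0,0,0,-1],
)

```text
t: 30.18
eef_pos: [0.6254, -0.2794, 0.0315]
tool_rot: [0.609, 0.36, 0.609, -0.358]
wrist_force: [0.4, 0.7, -1.5]
finger_gap: 0.0477
```

Emit:
servo_tool(
  moves=[0,0,0,0,0,0,0.3,0,0,0,0,0,0,0.6,0,0,0,0,0,0,1,0,0,0,0,0,0,1,0,0,0,-0.02,0,0,1,0,0,0,-0.04,0,0,1,0,0,0,-0.04,0,0,1,0,0,0,-0.04,0,0,1,0,0,0,-0.05,0,0,1,0,0,0,0,0,0,1],
)

```text
t: 31.42
eef_pos: [0.6271, -0.2806, 0.227]
tool_rot: [0.613, 0.36, 0.605, -0.358]
wrist_force: [-0.1, -0.2, -0.7]
finger_gap: 0.0908
```

```bash
python3 -c "
from h import *
plan((.439,.3925,.22),-62)
snap('side','s20',(250,100,370,200),6)"
```

```text
t 31.43 pos [ 0.6271 -0.2806  0.227 ] yaw -61.03 q [-0.44  0.49  1.29  0.    1.35  0.63] gap 0.0908 F [-0.1 -0.2 -0.7]
  yaw -62 turn/pi [ 0.0054  0.0025 -0.0025] deg 1.2 shift [ 0.007   0.1499 -0.6826]
  yaw 118 turn/pi [-0.9946  0.004   0.004 ] deg 179.0 shift [ 0.007  -0.1499  0.6826]
```

View pics/s20.png

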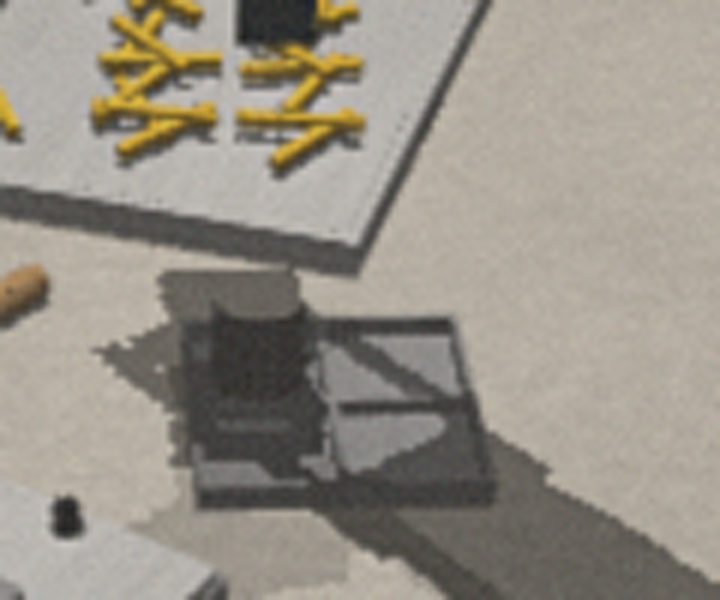

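Emit:
servo_tool(
  moves=[0.0054,0.0025,-0.0025,0,0,0,1,0,0,0,0,0.0115,-0.0525,1,0,0,0,0,0.0115,-0.0525,1,0,0,0,0,0.0115,-0.0525,1,0,0,0,0,0.0115,-0.0525,1,0,0,0,0,0.0115,-0.0525,1,0,0,0,0,0.0115,-0.0525,1,0,0,0,0,0.0115,-0.0525,1,0,0,0,0,0.0115,-0.0525,1,0,0,0,0,0.0115,-0.0525,1,0,0,0,0,0.0115,-0.0525,1,0,0,0,0,0.0115,-0.0525,1],
)

```text
t: 32.98
eef_pos: [0.4644, 0.2909, 0.2237]
tool_rot: [0.602, 0.363, 0.61, -0.366]
wrist_force: [0.8, -0.4, 0.2]
finger_gap: 0.0915
```

Emit:
servo_tool(
  moves=[0,0,0,0,0.0115,-0.0525,1,0,0,0,0,0.0115,-0.0525,1,0,0,0,0,0,0,1,0,0,0,0,0,0,1],
)

```text
t: 33.48
eef_pos: [0.4362, 0.3925, 0.2245]
tool_rot: [0.602, 0.362, 0.61, -0.366]
wrist_force: [0.7, 0.4, 0.7]
finger_gap: 0.0911
```

```bash
python3 -c "
from h import *
plan((.438,.3925,.103),-62)
snap('side','s21',(140,230,320,410),4)
im,d=snap('top','t21',(90,120,300,300),3.5)"
```

```text
t 33.48 pos [0.4362 0.3925 0.2245] yaw -61.98 q [0.71 0.34 1.54 0.01 1.27 1.79] gap 0.0911 F [0.7 0.4 0.7]
  yaw -62 turn/pi [ 0.0001 -0.0021  0.003 ] deg 0.7 shift [0.1215 0.0016 0.0008]
  yaw 118 turn/pi [-0.9999 -0.0047 -0.0033] deg 180.0 shift [ 0.1215 -0.0016 -0.0008]
```

View pics/s21.png

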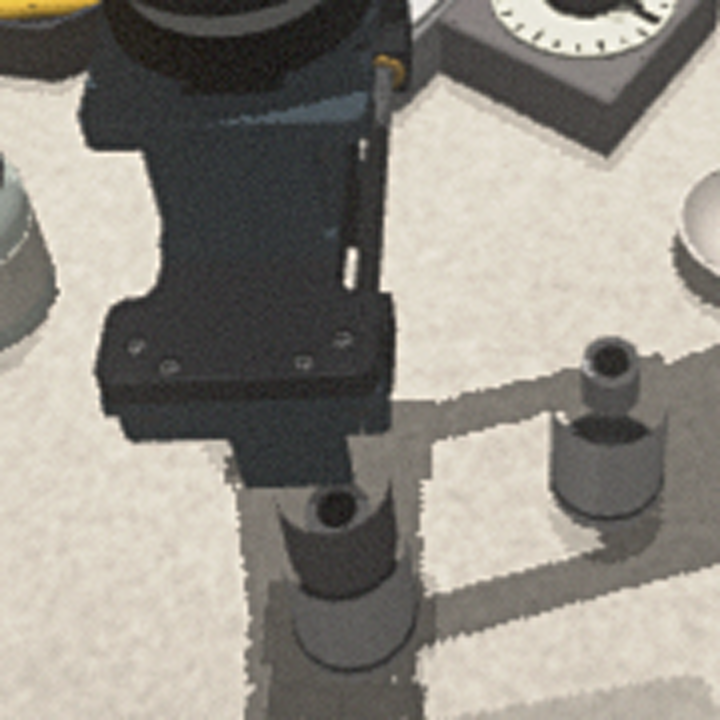

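View pics/t21.png

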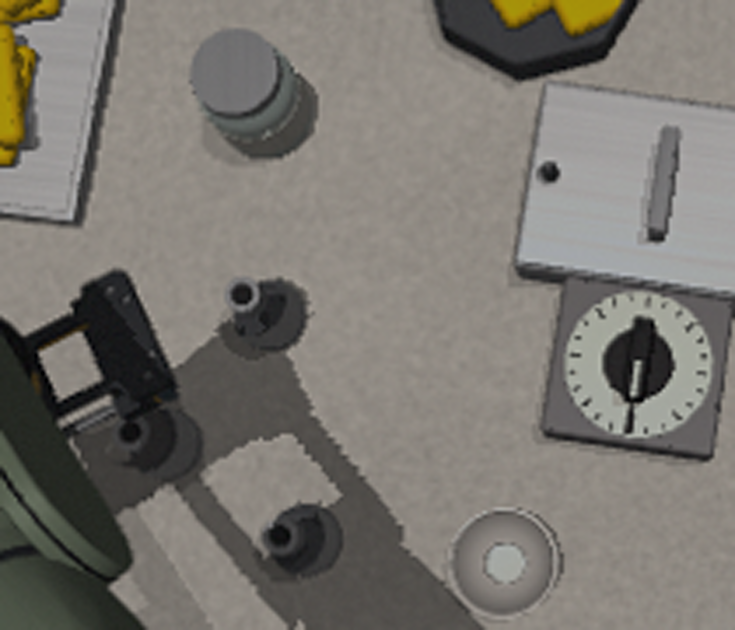

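Emit:
servo_tool(
  moves=[0,-0.002,0.003,0.03,0.0015,0.0008,1,0,0,0,0.03,0,0,1,0,0,0,0.03,0,0,1,0,0,0,0.02,0,0,1,0,0,0,0.012,0,0,1,0,0,0,0,0,0,1,0,0,0,0,0,0,1],
)

```text
t: 34.45
eef_pos: [0.439, 0.3937, 0.105]
tool_rot: [0.606, 0.366, 0.606, -0.362]
wrist_force: [0.7, 0.0, 0.1]
finger_gap: 0.0912
```

```bash
python3 -c "
from h import *
plan((.438,.3925,.102),-62)"
```

```text
t 34.45 pos [0.439  0.3937 0.105 ] yaw -62.03 q [0.71 0.44 1.71 0.   0.99 1.79] gap 0.0912 F [0.7 0.  0.1]
  yaw -62 turn/pi [-0.0002 -0.0007 -0.0016] deg 0.3 shift [ 0.003  -0.0014  0.0006]
  yaw -242 turn/pi [ 0.9998 -0.0025  0.0011] deg 180.0 shift [ 0.003   0.0014 -0.0006]
```

Emit:
servo_tool(
  moves=[0,0,-0.0016,0.003,-0.0012,0.0006,1,0,0,0,0,0,0,-1,0,0,0,0,0,0,-1,0,0,0,0,0,0,-1,0,0,0,0,0,0,-1,0,0,0,0,0,0,-1,0,0,0,0,0,0,-1,0,0,0,0,0,0,-1,0,0,0,0,0,0,-1,0,0,0,0,0,0,-1],
)

```text
t: 35.7
eef_pos: [0.4375, 0.3925, 0.1011]
tool_rot: [0.605, 0.364, 0.607, -0.364]
wrist_force: [-1.2, 0.1, -0.3]
finger_gap: 0.0479
```

Emit:
servo_tool(
  moves=[0,0,0,-0.01,0,0,-1,0,0,0,-0.02,0,0,-1,0,0,0,-0.03,0,0,-1,0,0,0,-0.03,0,0,-1,0,0,0,-0.03,0,0,-1,0,0,0,0,0,0,-1,0,0,0,0,0,0,-1],
)

```text
t: 36.58
eef_pos: [0.4374, 0.3919, 0.2204]
tool_rot: [0.605, 0.364, 0.607, -0.365]
wrist_force: [-0.3, -0.1, -0.9]
finger_gap: 0.0483
```

```bash
python3 -c "
from h import *
snap('side','s22',(140,190,320,410),3.5)
im,d=snap('top','t22',(330,150,450,250),6)
plan((.565,-.3135,.22),-61)"
```

```text
t 36.67 pos [0.4372 0.3918 0.2196] yaw -62.0 q [0.71 0.35 1.55 0.   1.25 1.79] gap 0.0479 F [ 0.6  0.2 -0.4]
  yaw -61 turn/pi [-0.0056 -0.0004  0.0014] deg 1.0 shift [-4.000e-04 -2.302e-01  6.788e-01]
  yaw -241 turn/pi [9.944e-01 2.200e-03 6.000e-04] deg 179.0 shift [-4.000e-04  2.302e-01 -6.788e-01]
```

View pics/s22.png

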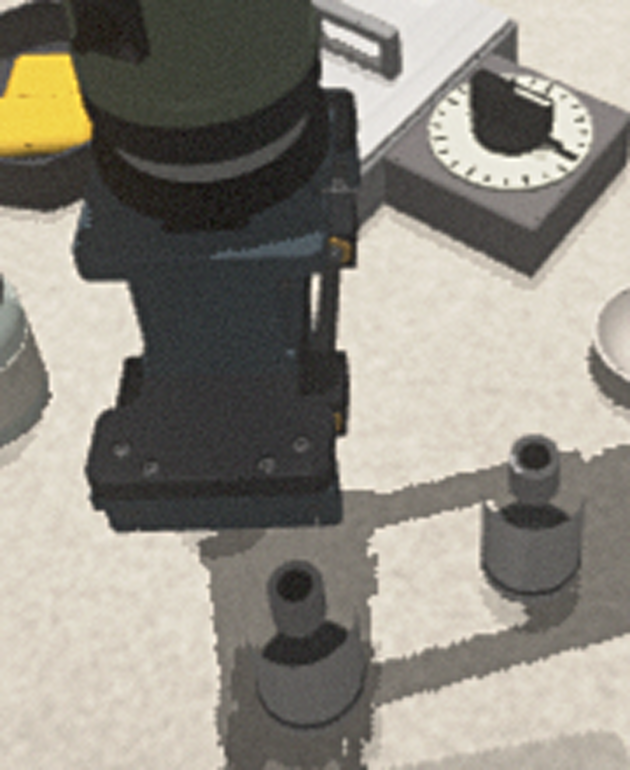

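View pics/t22.png

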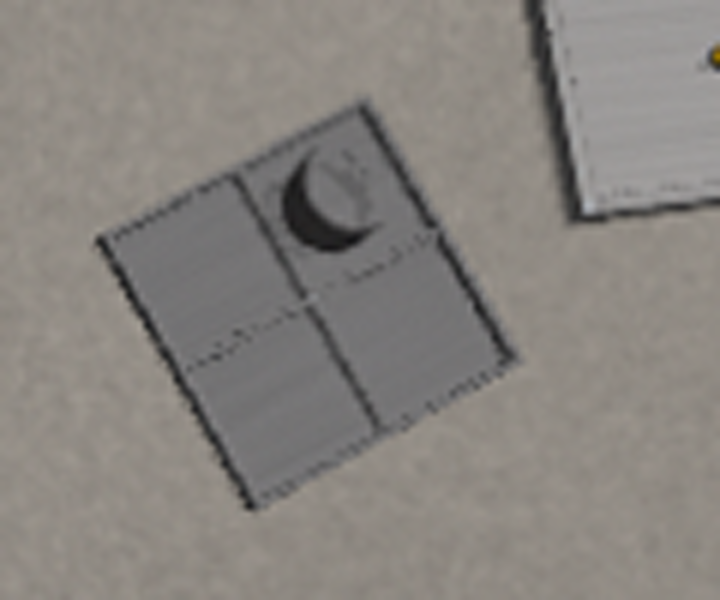

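Emit:
servo_tool(
  moves=[-0.0056,0,0.0014,0,0,0,-1,0,0,0,0,-0.0177,0.0522,-1,0,0,0,0,-0.0177,0.0522,-1,0,0,0,0,-0.0177,0.0522,-1,0,0,0,0,-0.0177,0.0522,-1,0,0,0,0,-0.0177,0.0522,-1,0,0,0,0,-0.0177,0.0522,-1,0,0,0,0,-0.0177,0.0522,-1,0,0,0,0,-0.0177,0.0522,-1,0,0,0,0,-0.0177,0.0522,-1,0,0,0,0,-0.0177,0.0522,-1,0,0,0,0,-0.0177,0.0522,-1],
)

```text
t: 38.17
eef_pos: [0.5459, -0.206, 0.219]
tool_rot: [0.609, 0.36, 0.61, -0.358]
wrist_force: [1.3, 0.1, 0.2]
finger_gap: 0.0486
```

Emit:
servo_tool(
  moves=[0,0,0,0,-0.0177,0.0522,-1,0,0,0,0,-0.0177,0.0522,-1,0,0,0,0,0,0,-1,0,0,0,0,0,0,-1],
)

```text
t: 38.67
eef_pos: [0.5652, -0.3121, 0.2183]
tool_rot: [0.608, 0.36, 0.61, -0.358]
wrist_force: [0.4, 0.7, 0.0]
finger_gap: 0.048
```

```bash
python3 -c "
from h import *
snap('side','s23',(250,80,370,200),6)
plan((.565,-.3135,.05),-61)"
```

```text
t 38.73 pos [ 0.5653 -0.3116  0.2187] yaw -60.95 q [-0.52  0.44  1.4   0.    1.3   0.54] gap 0.0478 F [-0.   0.3 -0.2]
  yaw -61 turn/pi [ 0.0003 -0.0011 -0.0007] deg 0.2 shift [ 0.1687 -0.0012  0.0015]
  yaw 119 turn/pi [-0.9997  0.0012 -0.0017] deg 179.9 shift [ 0.1687  0.0012 -0.0015]
```

View pics/s23.png

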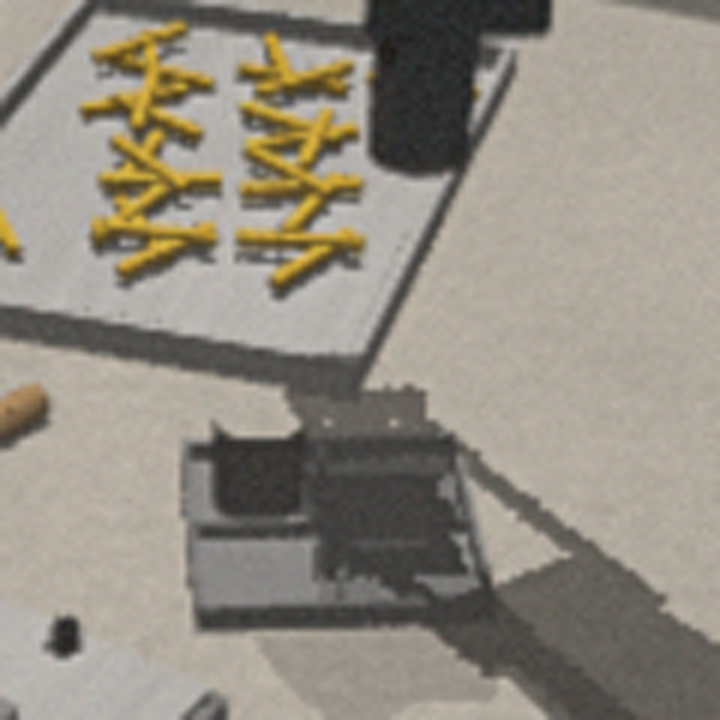

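Emit:
servo_tool(
  moves=[0,-0.001,0,0.03,-0.0012,0.0015,-1,0,0,0,0.04,0,0,-1,0,0,0,0.04,0,0,-1,0,0,0,0.035,0,0,-1,0,0,0,0.02,0,0,-1,0,0,0,0.005,0,0,-1,0,0,0,0,0,0,-1,0,0,0,0,0,0,-1,0,0,0,0,0,0,-1],
)

```text
t: 39.85
eef_pos: [0.5663, -0.3147, 0.0503]
tool_rot: [0.611, 0.359, 0.608, -0.358]
wrist_force: [-1.1, 0.1, -0.8]
finger_gap: 0.0479
```

```bash
python3 -c "
from h import *
plan((.565,-.3135,.0305),-61)"
```

```text
t 39.85 pos [ 0.5663 -0.3147  0.0503] yaw -60.99 q [-0.53  0.58  1.62  0.    0.94  0.54] gap 0.0479 F [-1.1  0.1 -0.8]
  yaw -61 turn/pi [ 0.0001  0.0009 -0.0012] deg 0.3 shift [ 0.0198 -0.0006 -0.0016]
  yaw 119 turn/pi [-0.9999  0.0018  0.0015] deg 180.0 shift [0.0198 0.0006 0.0016]
```

Emit:
servo_tool(
  moves=[0,0,0,0.008,-0.0006,-0.0016,-1,0,0,0,0.006,0,0,-1,0,0,0,0.003,0,0,-1,0,0,0,0.002,0,0,-1,0,0,0,0,0,0,-1,0,0,0,0,0,0,-1],
)

```text
t: 40.6
eef_pos: [0.5646, -0.3134, 0.0302]
tool_rot: [0.61, 0.359, 0.608, -0.358]
wrist_force: [-0.1, -0.1, 0.8]
finger_gap: 0.0483
```

Emit:
servo_tool(
  moves=[0,0,0,0,0,0,0.3,0,0,0,0,0,0,0.6,0,0,0,0,0,0,1,0,0,0,0,0,0,1,0,0,0,-0.02,0,0,1,0,0,0,-0.04,0,0,1,0,0,0,-0.04,0,0,1,0,0,0,-0.04,0,0,1,0,0,0,-0.05,0,0,1,0,0,0,0,0,0,1],
)

```text
t: 41.85
eef_pos: [0.566, -0.3145, 0.2254]
tool_rot: [0.614, 0.359, 0.605, -0.358]
wrist_force: [0.0, -0.3, -0.0]
finger_gap: 0.0909
```

```bash
python3 -c "
from h import *
snap('side','s24',(250,80,370,200),6)
plan((.5395,.316,.22),-62)
im,d=snap('top','t24',(110,180,310,300),4)"
```

```text
t 41.9 pos [ 0.5647 -0.3138  0.2225] yaw -60.99 q [-0.53  0.43  1.4   0.    1.3   0.54] gap 0.0911 F [ 0.7 -0.5 -1.1]
  yaw -62 turn/pi [ 0.0056  0.0017 -0.0016] deg 1.1 shift [ 0.0025  0.2734 -0.5679]
  yaw 118 turn/pi [-0.9944  0.0025  0.0026] deg 179.0 shift [ 0.0025 -0.2734  0.5679]
```

View pics/s24.png

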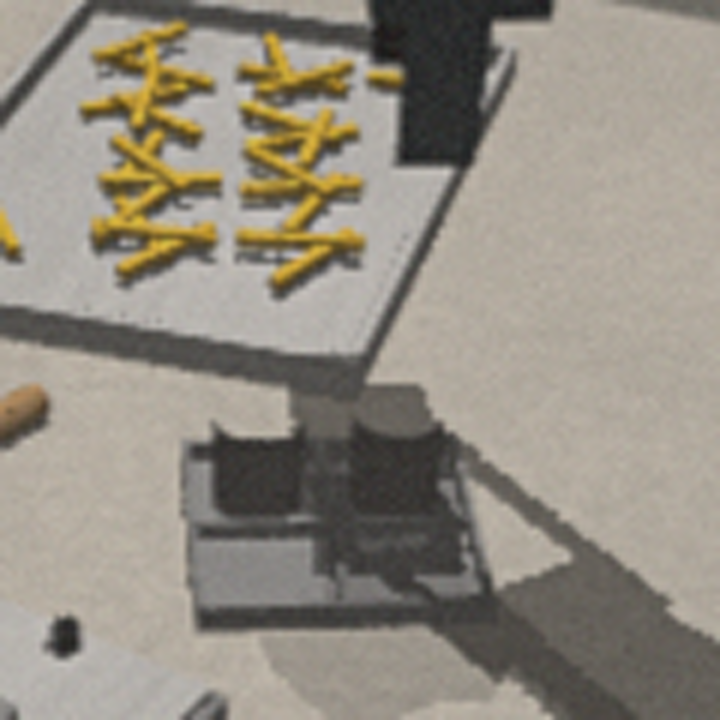

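View pics/t24.png

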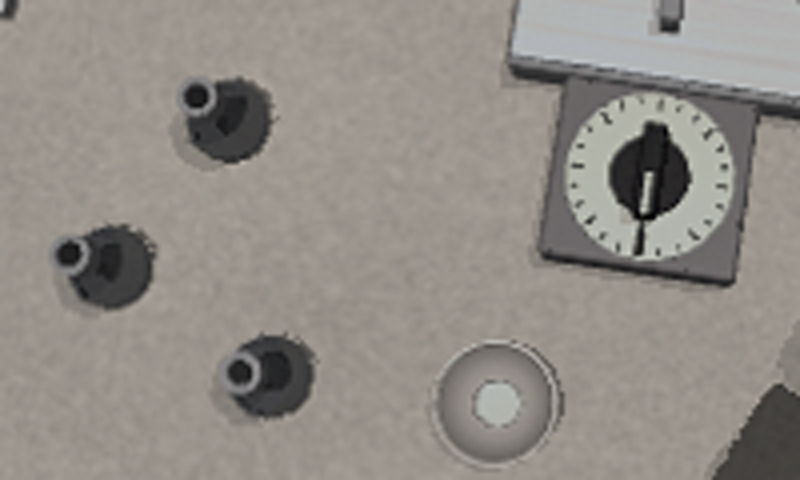

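Emit:
servo_tool(
  moves=[0,0.0017,-0.0016,0,0.0228,-0.0474,1,0,0,0,0,0.0228,-0.0474,1,0,0,0,0,0.0228,-0.0474,1,0,0,0,0,0.0228,-0.0474,1,0,0,0,0,0.0228,-0.0474,1,0,0,0,0,0.0228,-0.0474,1,0,0,0,0,0.0228,-0.0474,1,0,0,0,0,0.0228,-0.0474,1,0,0,0,0,0.0228,-0.0474,1,0,0,0,0,0.0228,-0.0474,1,0,0,0,0,0.0228,-0.0474,1,0,0,0,0,0.0228,-0.0474,1],
)

```text
t: 43.45
eef_pos: [0.5263, 0.318, 0.2196]
tool_rot: [0.607, 0.358, 0.612, -0.36]
wrist_force: [0.9, 0.6, -0.3]
finger_gap: 0.0911
```

Emit:
servo_tool(
  moves=[0,0,0,0,0,0,1,0,0,0,0.03,0,0,1,0,0,0,0.03,0,0,1,0,0,0,0,0,0,1,0,0,0,0,0,0,1],
)

```text
t: 44.08
eef_pos: [0.5276, 0.3164, 0.1622]
tool_rot: [0.608, 0.359, 0.611, -0.359]
wrist_force: [-0.2, 0.9, -0.3]
finger_gap: 0.0913
```

```bash
python3 -c "
from h import *
plan((.5395,.316,.055),-61)
snap('side','s25',(130,200,300,340),4.5)"
```

```text
t 44.08 pos [0.5276 0.3164 0.1622] yaw -61.03 q [0.52 0.43 1.57 0.   1.15 1.58] gap 0.0913 F [-0.2  0.9 -0.3]
  yaw -61 turn/pi [-0.0002 -0.0012  0.0006] deg 0.2 shift [0.1072 0.0102 0.0061]
  yaw -241 turn/pi [0.9998 0.001  0.0019] deg 180.0 shift [ 0.1072 -0.0102 -0.0061]
```

View pics/s25.png

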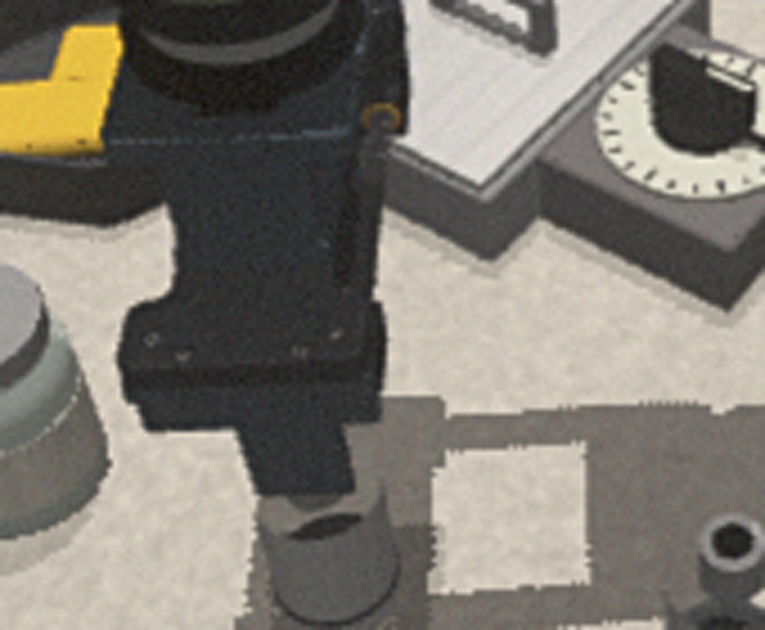

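Emit:
servo_tool(
  moves=[0,-0.001,0,0,0.0102,0.0061,1,0,0,0,0.02,0,0,1,0,0,0,0.03,0,0,1,0,0,0,0.03,0,0,1,0,0,0,0.02,0,0,1,0,0,0,0.007,0,0,1,0,0,0,0,0,0,1,0,0,0,0,0,0,1],
  grip_force=30,
)

```text
t: 45.12
eef_pos: [0.5397, 0.3169, 0.0559]
tool_rot: [0.609, 0.359, 0.61, -0.359]
wrist_force: [1.0, -0.2, 0.6]
finger_gap: 0.0908
```

```bash
python3 -c "
from h import *
plan((.5395,.316,.055),-61)"
```

```text
t 45.12 pos [0.5397 0.3169 0.0559] yaw -61.0 q [0.51 0.54 1.67 0.   0.93 1.58] gap 0.0908 F [ 1.  -0.2  0.6]
  yaw -61 turn/pi [ 0.     -0.0003 -0.    ] deg 0.0 shift [ 0.0009 -0.0006  0.0006]
  yaw 119 turn/pi [-1.e+00  0.e+00 -4.e-04] deg 180.0 shift [ 0.0009  0.0006 -0.0006]
```

Emit:
servo_tool(
  moves=[0,0,0,0.001,0,0,-1,0,0,0,0,0,0,-1,0,0,0,0,0,0,-1,0,0,0,0,0,0,-1,0,0,0,0,0,0,-1,0,0,0,0,0,0,-1,0,0,0,0,0,0,-1,0,0,0,-0.01,0,0,-1,0,0,0,-0.02,0,0,-1,0,0,0,0,0,0,-1,0,0,0,0,0,0,-1],
)

```text
t: 46.5
eef_pos: [0.5385, 0.316, 0.0831]
tool_rot: [0.608, 0.358, 0.61, -0.36]
wrist_force: [-0.9, 0.2, -2.8]
finger_gap: 0.0537
```

```bash
python3 -c "
from h import *
plan((.6632,-.0494,.25),-61)
snap('side','s26',(130,200,300,340),4.5)"
```

```text
t 46.5 pos [0.5385 0.316  0.0831] yaw -60.99 q [0.51 0.51 1.64 0.   0.99 1.58] gap 0.0537 F [-0.9  0.2 -2.8]
  yaw -61 turn/pi [ 0.     -0.0002  0.0011] deg 0.2 shift [-0.1669 -0.0681  0.3801]
  yaw 119 turn/pi [-1.0e+00 -1.8e-03 -3.0e-04] deg 180.0 shift [-0.1669  0.0681 -0.3801]
```

View pics/s26.png

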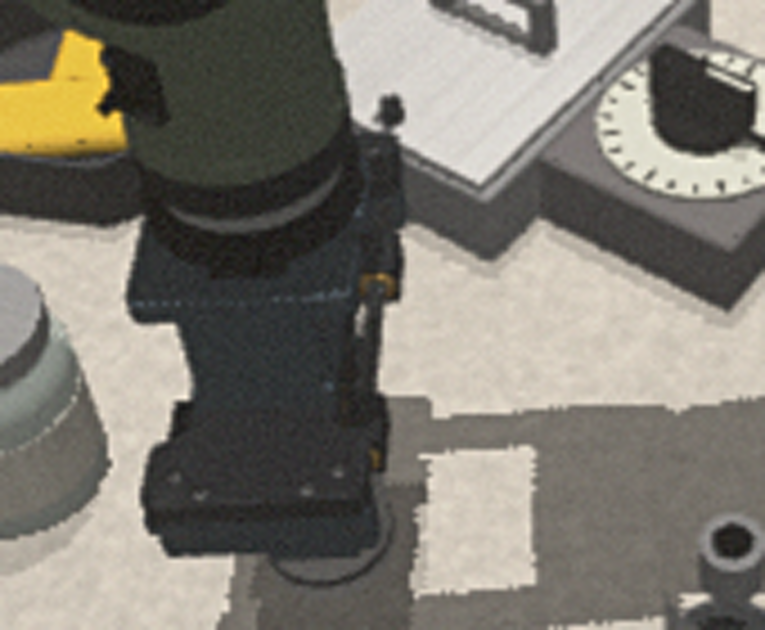

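Emit:
servo_tool(
  moves=[0,0,0,-0.04,0,0,-1,0,0,0,-0.05,0,0,-1,0,0,0,-0.05,0,0,-1,0,0,0,-0.027,0,0,-1,0,0,0,0,-0.0085,0.0475,-1,0,0,0,0,-0.0085,0.0475,-1,0,0,0,0,-0.0085,0.0475,-1,0,0,0,0,-0.0085,0.0475,-1,0,0,0,0,-0.0085,0.0475,-1,0,0,0,0,-0.0085,0.0475,-1,0,0,0,0,-0.0085,0.0475,-1,0,0,0,0,-0.0085,0.0475,-1],
)

```text
t: 48.05
eef_pos: [0.664, -0.0503, 0.2492]
tool_rot: [0.608, 0.358, 0.611, -0.36]
wrist_force: [0.1, 0.2, -2.2]
finger_gap: 0.0537
```

Emit:
servo_tool(
  moves=[0,0,0,0,0,0,-1,0,0,0,0,0,0,-1,0,0,0,0,0,0,-1],
)

```text
t: 48.42
eef_pos: [0.6637, -0.0476, 0.2502]
tool_rot: [0.608, 0.358, 0.611, -0.359]
wrist_force: [-1.1, 0.3, -3.2]
finger_gap: 0.0538
```

```bash
python3 -c "
from h import *
plan((.6632,-.0494,.115),-61)
snap('side','s27',(170,90,340,260),4)"
```

```text
t 48.42 pos [ 0.6637 -0.0476  0.2502] yaw -60.92 q [-0.09  0.46  1.3  -0.    1.39  0.97] gap 0.0538 F [-1.1  0.3 -3.2]
  yaw -61 turn/pi [ 0.0005 -0.0005  0.0009] deg 0.2 shift [ 0.1352 -0.0013  0.0014]
  yaw 119 turn/pi [-9.995e-01 -1.500e-03 -8.000e-04] deg 179.9 shift [ 0.1352  0.0013 -0.0014]
```

View pics/s27.png

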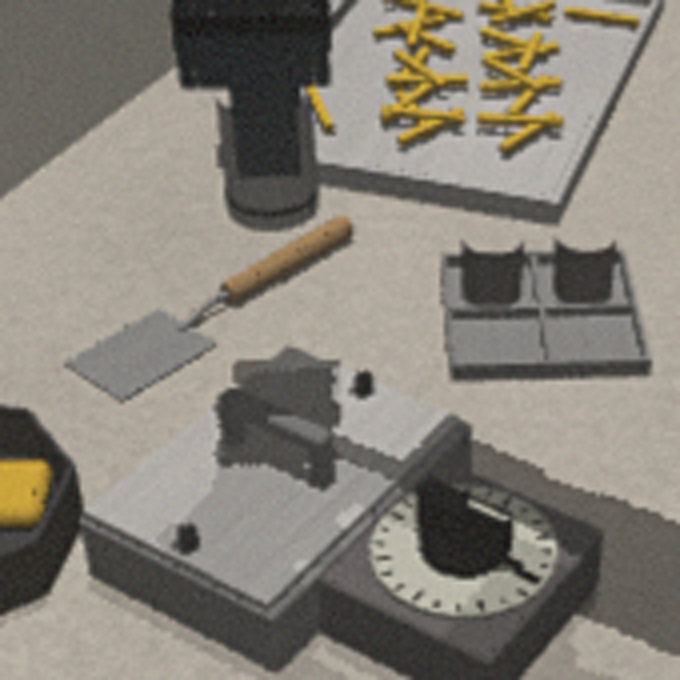

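Emit:
servo_tool(
  moves=[0,0,0,0.03,-0.0013,0.0014,-1,0,0,0,0.04,0,0,-1,0,0,0,0.035,0,0,-1,0,0,0,0.015,0,0,-1,0,0,0,0,0,0,-1,0,0,0,0,0,0,-1],
)

```text
t: 49.22
eef_pos: [0.6646, -0.0505, 0.1324]
tool_rot: [0.61, 0.359, 0.609, -0.359]
wrist_force: [-0.5, 0.6, -2.2]
finger_gap: 0.0534
```

```bash
python3 -c "
from h import *
plan((.6632,-.0494,.111),-61)
snap('side','s28',(170,90,340,260),4)"
```

```text
t 49.23 pos [ 0.6646 -0.0505  0.1324] yaw -60.97 q [-0.09  0.53  1.48 -0.    1.14  0.97] gap 0.0534 F [-0.5  0.6 -2.2]
  yaw -61 turn/pi [ 0.0002  0.0004 -0.0002] deg 0.1 shift [ 0.0214 -0.0007 -0.0017]
  yaw 119 turn/pi [-9.998e-01  3.000e-04  6.000e-04] deg 180.0 shift [0.0214 0.0007 0.0017]
```

View pics/s28.png

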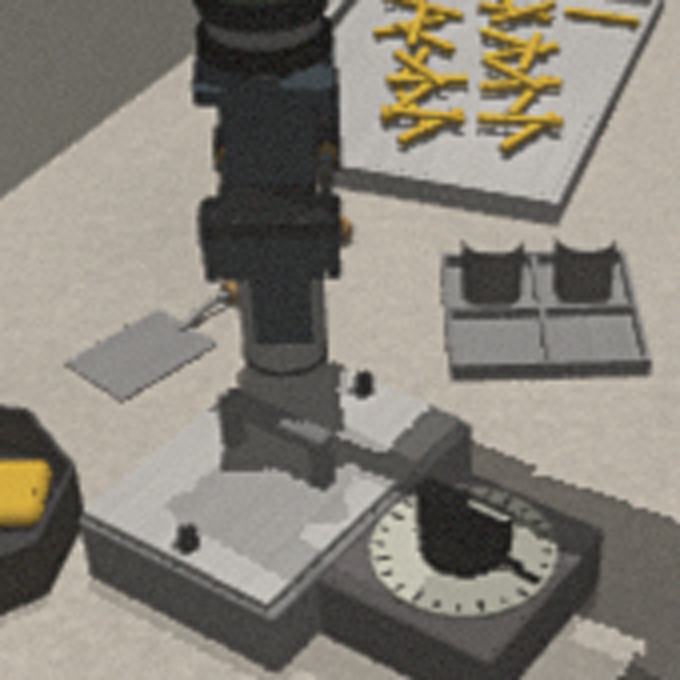

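Emit:
servo_tool(
  moves=[0,0,0,0.006,-0.0007,-0.0015,-1,0,0,0,0.006,0,0,-1,0,0,0,0.005,0,0,-1,0,0,0,0.002,0,0,-1,0,0,0,0,0,0,-1,0,0,0,0,0,0,-1],
)

```text
t: 50.02
eef_pos: [0.6621, -0.0498, 0.1117]
tool_rot: [0.609, 0.358, 0.61, -0.359]
wrist_force: [-0.1, 0.3, -2.0]
finger_gap: 0.0537
```

Emit:
servo_tool(
  moves=[0,0,0,0.001,0,0,-1,0,0,0,0.001,0,0,-1,0,0,0,0,0,0,-1,0,0,0,0,0,0,-1],
)

```text
t: 50.52
eef_pos: [0.662, -0.0497, 0.1098]
tool_rot: [0.609, 0.358, 0.61, -0.359]
wrist_force: [-0.6, 1.0, -0.7]
finger_gap: 0.0536
```

Emit:
servo_tool(
  moves=[0,0,0,0.0005,0,0,-1,0,0,0,0,0,0,0.4,0,0,0,0,0,0,0.7,0,0,0,0,0,0,0.9,0,0,0,0,0,0,0.9,0,0,0,-0.02,0,0,0.9,0,0,0,-0.04,0,0,1,0,0,0,-0.04,0,0,1,0,0,0,-0.04,0,0,1,0,0,0,0,0,0,1,0,0,0,0,0,0,1],
)

```text
t: 51.9
eef_pos: [0.6618, -0.0497, 0.2481]
tool_rot: [0.608, 0.358, 0.61, -0.36]
wrist_force: [-0.7, -0.6, 0.1]
finger_gap: 0.0909
```

```bash
python3 -c "
from h import *
plan((.438,.392,.25),-61)
snap('side','s29',(170,90,340,260),4)"
```

```text
t 51.9 pos [ 0.6618 -0.0497  0.2481] yaw -61.0 q [-0.09  0.45  1.3  -0.    1.39  0.97] gap 0.0909 F [-0.7 -0.6  0.1]
  yaw -61 turn/pi [ 0.     -0.0005  0.0011] deg 0.2 shift [-0.0019  0.0184 -0.4948]
  yaw 119 turn/pi [-1.0e+00 -1.8e-03 -8.0e-04] deg 180.0 shift [-0.0019 -0.0184  0.4948]
```

View pics/s29.png

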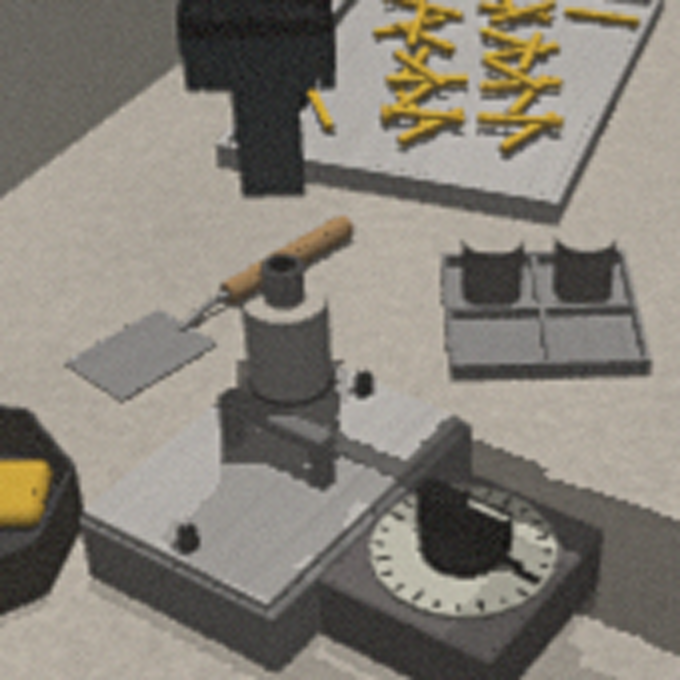

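Shaker standing upright on the plate. Next: the second one (far left).

Emit:
servo_tool(
  moves=[0,0,0,0,0.0018,-0.0495,1,0,0,0,0,0.0018,-0.0495,1,0,0,0,0,0.0018,-0.0495,1,0,0,0,0,0.0018,-0.0495,1,0,0,0,0,0.0018,-0.0495,1,0,0,0,0,0.0018,-0.0495,1,0,0,0,0,0.0018,-0.0495,1,0,0,0,0,0.0018,-0.0495,1,0,0,0,0,0.0018,-0.0495,1,0,0,0,0,0.0018,-0.0495,1,0,0,0,0,0,0,1,0,0,0,0,0,0,1],
)

```text
t: 53.45
eef_pos: [0.4378, 0.3913, 0.2481]
tool_rot: [0.609, 0.357, 0.61, -0.36]
wrist_force: [-0.9, -0.7, 0.8]
finger_gap: 0.0912
```

```bash
python3 -c "
from h import *
plan((.438,.392,.055),-61)
snap('side','s30',(140,230,320,410),4)"
```

```text
t 53.45 pos [0.4378 0.3913 0.2481] yaw -60.97 q [0.71 0.33 1.5  0.   1.32 1.77] gap 0.0912 F [-0.9 -0.7  0.8]
  yaw -61 turn/pi [0.0002 0.0001 0.0015] deg 0.3 shift [ 0.1931  0.0006 -0.0005]
  yaw 119 turn/pi [-9.998e-01 -2.400e-03  2.000e-04] deg 180.0 shift [ 0.1931 -0.0006  0.0005]
```

View pics/s30.png

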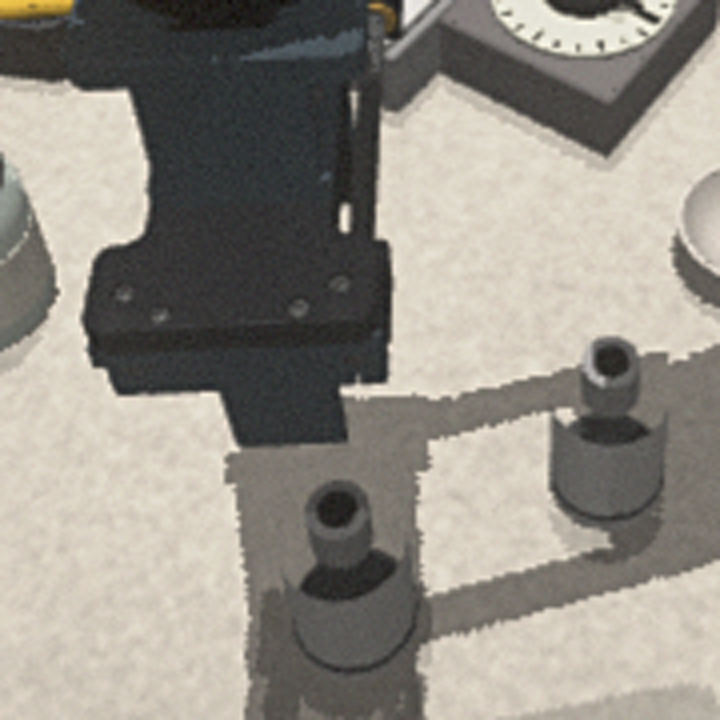

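Emit:
servo_tool(
  moves=[0,0,0.0015,0.03,0,0,1,0,0,0,0.04,0,0,1,0,0,0,0.04,0,0,1,0,0,0,0.04,0,0,1,0,0,0,0.03,0,0,1,0,0,0,0.01,0,0,1,0,0,0,0,0,0,1,0,0,0,0,0,0,1],
)

```text
t: 54.5
eef_pos: [0.4392, 0.3927, 0.0608]
tool_rot: [0.61, 0.361, 0.609, -0.357]
wrist_force: [0.2, 0.1, -0.9]
finger_gap: 0.0914
```

```bash
python3 -c "
from h import *
plan((.438,.392,.055),-61)"
```

```text
t 54.5 pos [0.4392 0.3927 0.0608] yaw -61.02 q [0.71 0.49 1.76 0.   0.89 1.77] gap 0.0914 F [ 0.2  0.1 -0.9]
  yaw -61 turn/pi [-0.0001 -0.0004 -0.0017] deg 0.3 shift [ 0.0058 -0.0014 -0.    ]
  yaw -241 turn/pi [ 9.999e-01 -2.600e-03  7.000e-04] deg 180.0 shift [0.0058 0.0014 0.    ]
```

Emit:
servo_tool(
  moves=[0,0,-0.0015,0.0058,-0.001,0,1,0,0,0,0,0,0,-1,0,0,0,0,0,0,-1,0,0,0,0,0,0,-1,0,0,0,0,0,0,-1,0,0,0,0,0,0,-1,0,0,0,0,0,0,-1,0,0,0,0,0,0,-1,0,0,0,-0.01,0,0,-1,0,0,0,-0.02,0,0,-1,0,0,0,0,0,0,-1,0,0,0,0,0,0,-1],
)

```text
t: 56.0
eef_pos: [0.4371, 0.3914, 0.0832]
tool_rot: [0.609, 0.358, 0.61, -0.36]
wrist_force: [0.5, -0.5, -1.8]
finger_gap: 0.0535
```

```bash
python3 -c "
from h import *
plan((.5878,-.0396,.26),-61)
snap('side','s31',(140,230,320,410),4)"
```

```text
t 56.0 pos [0.4371 0.3914 0.0832] yaw -60.99 q [0.71 0.46 1.73 0.   0.95 1.77] gap 0.0535 F [ 0.5 -0.5 -1.8]
  yaw -61 turn/pi [ 0.     -0.0002  0.001 ] deg 0.2 shift [-0.1768 -0.0771  0.45  ]
  yaw 119 turn/pi [-1.0e+00 -1.6e-03 -3.0e-04] deg 180.0 shift [-0.1768  0.0771 -0.45  ]
```

View pics/s31.png

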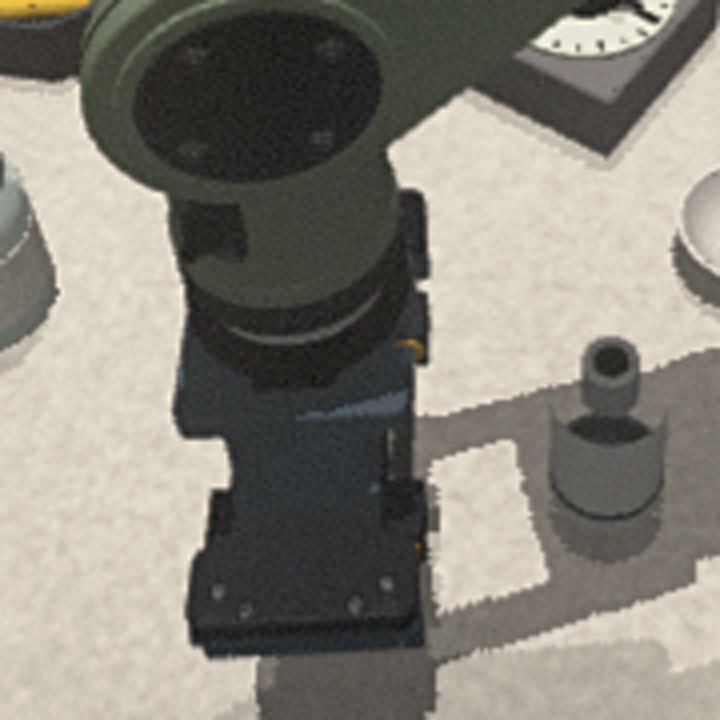

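Emit:
servo_tool(
  moves=[0,0,0,-0.04,0,0,-1,0,0,0,-0.05,0,0,-1,0,0,0,-0.05,0,0,-1,0,0,0,-0.036,0,0,-1,0,0,0,0,-0.011,0.064,-1,0,0,0,0,-0.0086,0.05,-1,0,0,0,0,-0.0086,0.05,-1,0,0,0,0,-0.0086,0.05,-1,0,0,0,0,-0.0086,0.05,-1,0,0,0,0,-0.0086,0.05,-1,0,0,0,0,-0.0086,0.05,-1,0,0,0,0,-0.0086,0.05,-1],
)

```text
t: 57.55
eef_pos: [0.5755, -0.004, 0.2584]
tool_rot: [0.608, 0.358, 0.61, -0.36]
wrist_force: [0.1, 0.9, -2.8]
finger_gap: 0.0533
```

Emit:
servo_tool(
  moves=[0,0,0,0,-0.006,0.036,-1,0,0,0,0,0,0,-1,0,0,0,0,0,0,-1,0,0,0,0,0,0,-1],
)

```text
t: 58.05
eef_pos: [0.5873, -0.0358, 0.2591]
tool_rot: [0.609, 0.358, 0.61, -0.359]
wrist_force: [-0.1, -0.4, -1.6]
finger_gap: 0.0535
```

```bash
python3 -c "
from h import *
plan((.5878,-.0396,.115),-61)
snap('side','s32',(170,90,340,260),4)"
```

```text
t 58.05 pos [ 0.5873 -0.0358  0.2591] yaw -60.92 q [-0.08  0.33  1.48 -0.    1.34  0.98] gap 0.0535 F [-0.1 -0.4 -1.6]
  yaw -61 turn/pi [ 0.0004 -0.0005  0.0009] deg 0.2 shift [ 0.1441 -0.0014  0.0036]
  yaw 119 turn/pi [-9.996e-01 -1.400e-03 -8.000e-04] deg 179.9 shift [ 0.1441  0.0014 -0.0036]
```

View pics/s32.png

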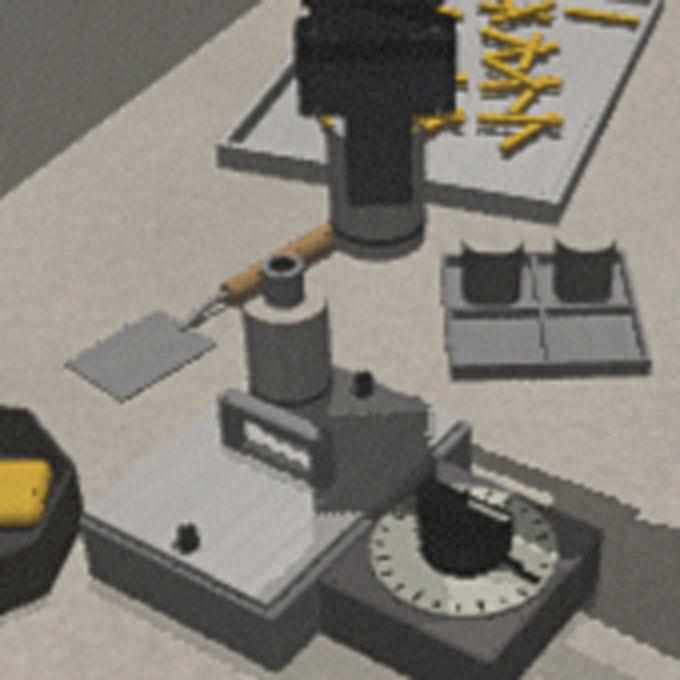

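Emit:
servo_tool(
  moves=[0,0,0,0.03,-0.0014,0.0036,-1,0,0,0,0.04,0,0,-1,0,0,0,0.035,0,0,-1,0,0,0,0.015,0,0,-1,0,0,0,0,0,0,-1,0,0,0,0,0,0,-1],
)

```text
t: 58.85
eef_pos: [0.5891, -0.0406, 0.141]
tool_rot: [0.61, 0.359, 0.609, -0.359]
wrist_force: [-0.6, -0.0, -1.7]
finger_gap: 0.0534
```

```bash
python3 -c "
from h import *
plan((.5878,-.0396,.111),-61)
snap('side','s33',(170,90,340,260),4)"
```

```text
t 58.85 pos [ 0.5891 -0.0406  0.141 ] yaw -60.97 q [-0.09  0.41  1.66 -0.    1.07  0.98] gap 0.0534 F [-0.6 -0.  -1.7]
  yaw -61 turn/pi [ 0.0001  0.0003 -0.0001] deg 0.1 shift [ 0.03   -0.0007 -0.0015]
  yaw 119 turn/pi [-9.999e-01  2.000e-04  5.000e-04] deg 180.0 shift [0.03   0.0007 0.0015]
```

View pics/s33.png

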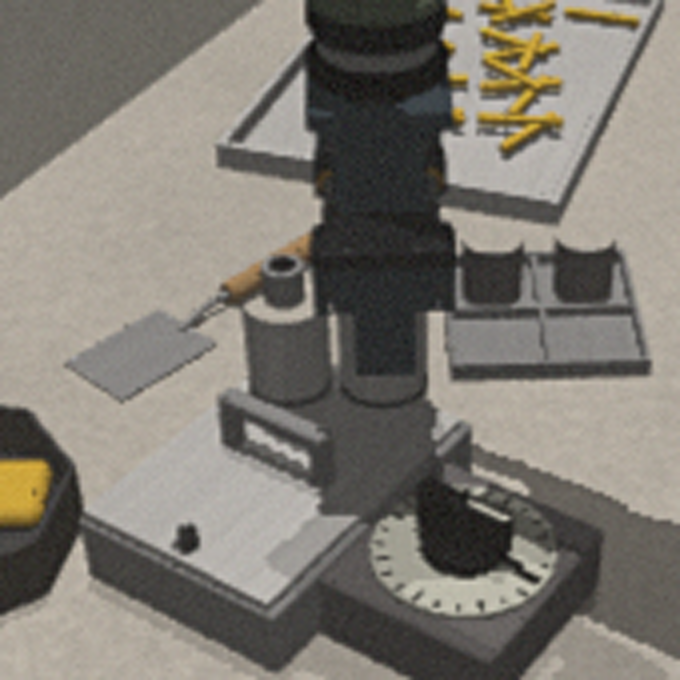

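Emit:
servo_tool(
  moves=[0,0,0,0.008,-0.0005,-0.001,-1,0,0,0,0.008,0,0,-1,0,0,0,0.007,0,0,-1,0,0,0,0.004,0,0,-1,0,0,0,0,0,0,-1,0,0,0,0,0,0,-1],
)

```text
t: 59.65
eef_pos: [0.5872, -0.0401, 0.1125]
tool_rot: [0.609, 0.358, 0.61, -0.359]
wrist_force: [0.6, -0.2, -1.9]
finger_gap: 0.053
```

Emit:
servo_tool(
  moves=[0,0,0,0.001,0,0,-1,0,0,0,0.001,0,0,-1,0,0,0,0,0,0,-1,0,0,0,0,0,0,-1],
)

```text
t: 60.15
eef_pos: [0.587, -0.0401, 0.1104]
tool_rot: [0.609, 0.358, 0.61, -0.359]
wrist_force: [-0.4, 0.4, -1.8]
finger_gap: 0.0534
```

Emit:
servo_tool(
  moves=[0,0,0,0.001,0,0,-1,0,0,0,0.0005,0,0,-1,0,0,0,0,0,0,-1,0,0,0,0,0,0,-1],
)

```text
t: 60.65
eef_pos: [0.5871, -0.04, 0.1096]
tool_rot: [0.609, 0.358, 0.61, -0.359]
wrist_force: [-2.3, 1.6, 5.2]
finger_gap: 0.0532
```

Emit:
servo_tool(
  moves=[0,0,0,0,0,0,0.4,0,0,0,0,0,0,0.7,0,0,0,0,0,0,0.9,0,0,0,0,0,0,0.9,0,0,0,-0.02,0,0,0.9,0,0,0,-0.04,0,0,1,0,0,0,-0.04,0,0,1,0,0,0,-0.04,0,0,1,0,0,0,0,0,0,1,0,0,0,0,0,0,1],
)

```text
t: 61.9
eef_pos: [0.5867, -0.04, 0.2481]
tool_rot: [0.608, 0.358, 0.61, -0.36]
wrist_force: [0.5, -0.0, 0.2]
finger_gap: 0.0913
```

```bash
python3 -c "
from h import *
plan((.368,.281,.25),-61)
snap('side','s34',(170,90,340,260),4)"
```

```text
t 61.9 pos [ 0.5867 -0.04    0.2481] yaw -60.99 q [-0.09  0.33  1.5  -0.    1.32  0.98] gap 0.0913 F [ 0.5 -0.   0.2]
  yaw -61 turn/pi [ 0.     -0.0005  0.0011] deg 0.2 shift [-0.0019 -0.0357 -0.3868]
  yaw 119 turn/pi [-1.0e+00 -1.8e-03 -8.0e-04] deg 180.0 shift [-0.0019  0.0357  0.3868]
```

View pics/s34.png

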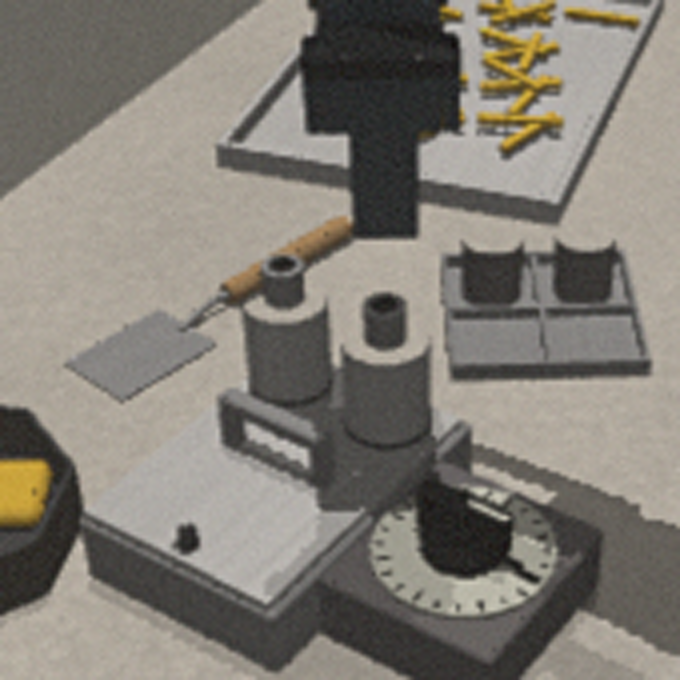

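Emit:
servo_tool(
  moves=[0,0,0,0,-0.0045,-0.0485,1,0,0,0,0,-0.0045,-0.0485,1,0,0,0,0,-0.0045,-0.0485,1,0,0,0,0,-0.0045,-0.0485,1,0,0,0,0,-0.0045,-0.0485,1,0,0,0,0,-0.0045,-0.0485,1,0,0,0,0,-0.0045,-0.0485,1,0,0,0,0,-0.0045,-0.0485,1,0,0,0,0.03,0,0,1,0,0,0,0.03,0,0,1,0,0,0,0,0,0,1,0,0,0,0,0,0,1],
)

```text
t: 63.45
eef_pos: [0.3679, 0.2819, 0.1896]
tool_rot: [0.609, 0.358, 0.61, -0.359]
wrist_force: [0.3, -0.5, -0.7]
finger_gap: 0.0911
```

```bash
python3 -c "
from h import *
plan((.3675,.281,.055),-61)
snap('side','s35',(190,230,370,410),4)"
```

```text
t 63.45 pos [0.3679 0.2819 0.1896] yaw -61.01 q [0.63 0.18 1.87 0.   1.1  1.69] gap 0.0911 F [ 0.3 -0.5 -0.7]
  yaw -61 turn/pi [-0.     -0.0003  0.0007] deg 0.1 shift [ 0.1346 -0.0008  0.0006]
  yaw -241 turn/pi [1.0e+00 1.1e-03 4.0e-04] deg 180.0 shift [ 0.1346  0.0008 -0.0006]
```

View pics/s35.png

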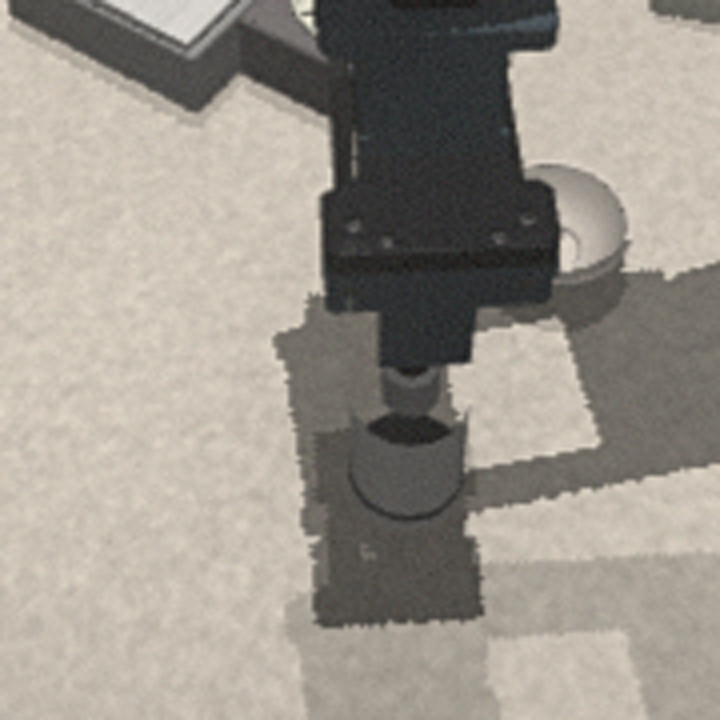

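Emit:
servo_tool(
  moves=[0,0,0,0.03,-0.0008,0.0006,1,0,0,0,0.035,0,0,1,0,0,0,0.035,0,0,1,0,0,0,0.025,0,0,1,0,0,0,0.008,0,0,1,0,0,0,0,0,0,1,0,0,0,0,0,0,1],
)

```text
t: 64.38
eef_pos: [0.3677, 0.2815, 0.0575]
tool_rot: [0.609, 0.359, 0.61, -0.359]
wrist_force: [0.5, 0.3, 0.5]
finger_gap: 0.0914
```

```bash
python3 -c "
from h import *
plan((.3675,.281,.055),-61)"
```

```text
t 64.38 pos [0.3677 0.2815 0.0575] yaw -61.0 q [0.63 0.33 2.05 0.   0.76 1.69] gap 0.0914 F [0.5 0.3 0.5]
  yaw -61 turn/pi [ 0.     -0.0004 -0.0001] deg 0.1 shift [ 0.0025 -0.0004  0.0003]
  yaw 119 turn/pi [-1.e+00  2.e-04 -6.e-04] deg 180.0 shift [ 0.0025  0.0004 -0.0003]
```

Emit:
servo_tool(
  moves=[0,0,0,0.0025,0,0,1,0,0,0,0,0,0,-1,0,0,0,0,0,0,-1,0,0,0,0,0,0,-1,0,0,0,0,0,0,-1,0,0,0,0,0,0,-1,0,0,0,0,0,0,-1,0,0,0,0,0,0,-1,0,0,0,-0.01,0,0,-1,0,0,0,-0.02,0,0,-1,0,0,0,0,0,0,-1,0,0,0,0,0,0,-1],
)

```text
t: 65.88
eef_pos: [0.3665, 0.2806, 0.0835]
tool_rot: [0.609, 0.358, 0.61, -0.36]
wrist_force: [1.0, -0.6, -2.3]
finger_gap: 0.0536
```

```bash
python3 -c "
from h import *
plan((.6788,.0696,.26),-61)
snap('side','s36',(190,230,370,410),4)
snap('top','t36')"
```

```text
t 65.88 pos [0.3665 0.2806 0.0835] yaw -60.99 q [0.63 0.3  2.02 0.   0.83 1.69] gap 0.0536 F [ 1.  -0.6 -2.3]
  yaw -61 turn/pi [ 0.0001 -0.0002  0.0009] deg 0.2 shift [-0.1765  0.1708  0.3359]
  yaw 119 turn/pi [-9.999e-01 -1.500e-03 -4.000e-04] deg 180.0 shift [-0.1765 -0.1708 -0.3359]
```

View pics/s36.png

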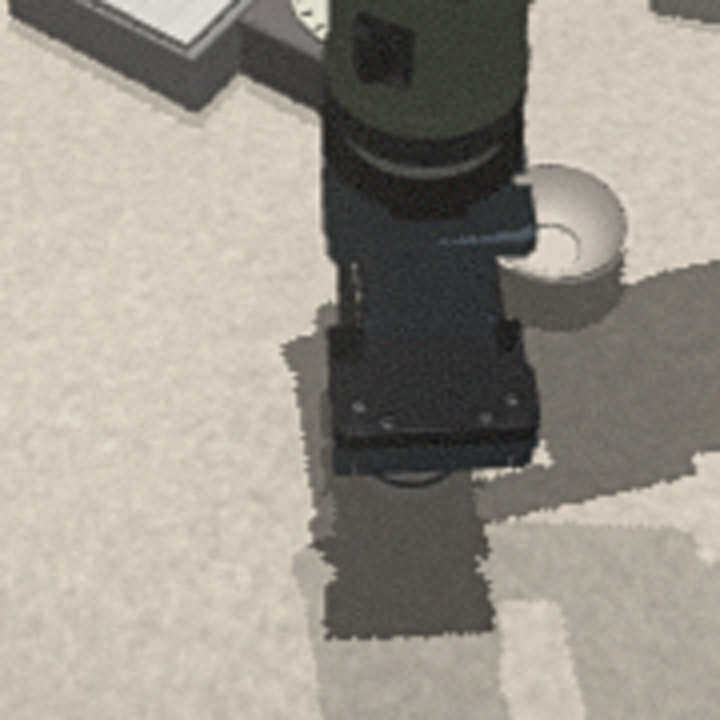

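View pics/t36.png

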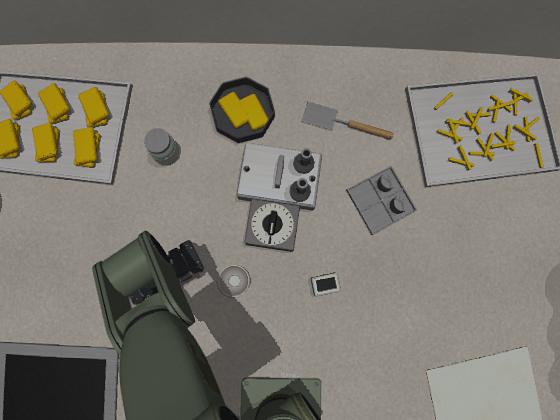

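Emit:
servo_tool(
  moves=[0,0,0,-0.04,0,0,-1,0,0,0,-0.05,0,0,-1,0,0,0,-0.05,0,0,-1,0,0,0,-0.036,0,0,-1,0,0,0,0,0.0213,0.042,-1,0,0,0,0,0.0213,0.042,-1,0,0,0,0,0.0213,0.042,-1,0,0,0,0,0.0213,0.042,-1,0,0,0,0,0.0213,0.042,-1,0,0,0,0,0.0213,0.042,-1,0,0,0,0,0.0213,0.042,-1,0,0,0,0,0.0213,0.042,-1],
)

```text
t: 67.47
eef_pos: [0.6801, 0.0687, 0.2576]
tool_rot: [0.608, 0.358, 0.611, -0.36]
wrist_force: [1.7, 1.1, -2.1]
finger_gap: 0.0532
```

Emit:
servo_tool(
  moves=[0,0,0,0,0,0,-1,0,0,0,0,0,0,-1,0,0,0,0,0,0,-1],
)

```text
t: 67.85
eef_pos: [0.6783, 0.0706, 0.259]
tool_rot: [0.608, 0.358, 0.61, -0.359]
wrist_force: [0.9, -0.2, -1.7]
finger_gap: 0.0535
```

```bash
python3 -c "
from h import *
plan((.6788,.0696,.115),-61)
snap('side','s37',(170,90,340,260),4)"
```

```text
t 67.85 pos [0.6783 0.0706 0.259 ] yaw -60.94 q [0.09 0.48 1.23 0.   1.43 1.15] gap 0.0535 F [ 0.9 -0.2 -1.7]
  yaw -61 turn/pi [ 0.0004 -0.0005  0.001 ] deg 0.2 shift [ 0.144  -0.      0.0011]
  yaw 119 turn/pi [-9.996e-01 -1.500e-03 -8.000e-04] deg 179.9 shift [ 0.144   0.     -0.0011]
```

View pics/s37.png

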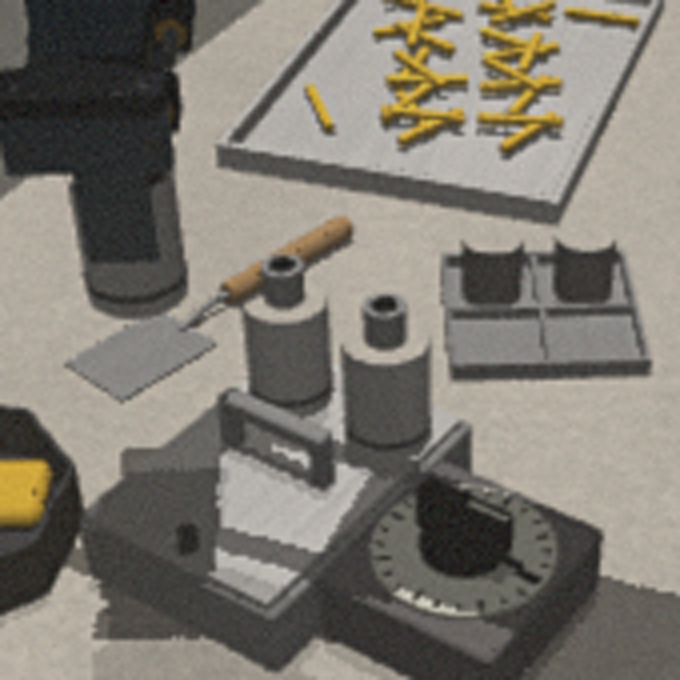

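Emit:
servo_tool(
  moves=[0,0,0,0.03,0,0.0011,-1,0,0,0,0.04,0,0,-1,0,0,0,0.035,0,0,-1,0,0,0,0.015,0,0,-1,0,0,0,0.01,0,0,-1,0,0,0,0,0,0,-1,0,0,0,0,0,0,-1],
)

```text
t: 68.78
eef_pos: [0.6803, 0.0688, 0.1306]
tool_rot: [0.609, 0.359, 0.609, -0.359]
wrist_force: [0.1, 0.3, -1.1]
finger_gap: 0.0532
```

```bash
python3 -c "
from h import *
plan((.6788,.0696,.111),-61)
snap('side','s38',(170,90,340,260),4)"
```

```text
t 68.78 pos [0.6803 0.0688 0.1306] yaw -60.99 q [ 0.08  0.56  1.43 -0.    1.16  1.15] gap 0.0532 F [ 0.1  0.3 -1.1]
  yaw -61 turn/pi [ 0.0001  0.0001 -0.    ] deg 0.0 shift [ 0.0196 -0.0009 -0.0014]
  yaw 119 turn/pi [-9.999e-01  1.000e-04  1.000e-04] deg 180.0 shift [0.0196 0.0009 0.0014]
```

View pics/s38.png

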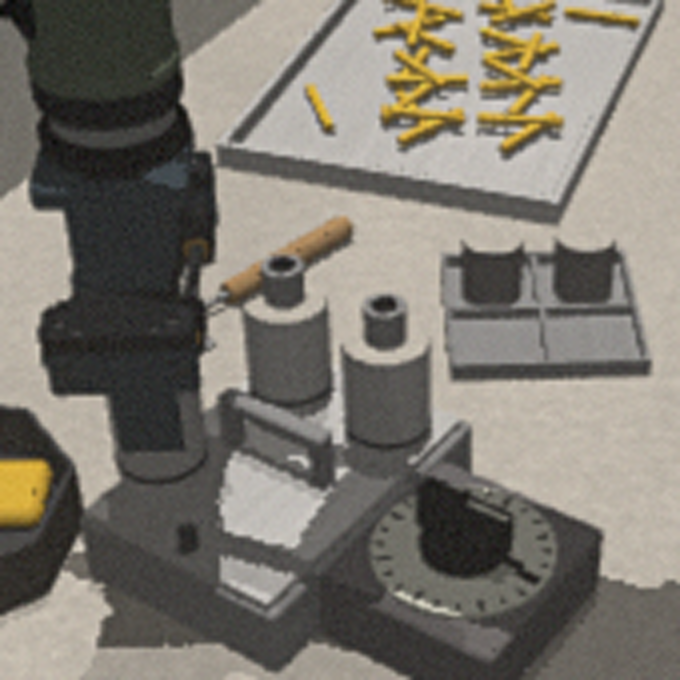

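Emit:
servo_tool(
  moves=[0,0,0,0.007,-0.0009,-0.0014,-1,0,0,0,0.006,0,0,-1,0,0,0,0.004,0,0,-1,0,0,0,0.002,0,0,-1,0,0,0,0,0,0,-1,0,0,0,0,0,0,-1],
)

```text
t: 69.58
eef_pos: [0.6781, 0.0695, 0.1102]
tool_rot: [0.609, 0.358, 0.61, -0.359]
wrist_force: [0.6, 0.7, -2.6]
finger_gap: 0.0535
```

Emit:
servo_tool(
  moves=[0,0,0,0.001,0,0,-1,0,0,0,0.0005,0,0,-1,0,0,0,0,0,0,-1,0,0,0,0,0,0,-1],
)

```text
t: 70.08
eef_pos: [0.6782, 0.0695, 0.1098]
tool_rot: [0.609, 0.359, 0.61, -0.359]
wrist_force: [-2.3, -0.6, 6.2]
finger_gap: 0.054
```

Seated. Release, rise, and retreat.

Emit:
servo_tool(
  moves=[0,0,0,0,0,0,0.4,0,0,0,0,0,0,0.7,0,0,0,0,0,0,0.9,0,0,0,0,0,0,0.9,0,0,0,-0.02,0,0,0.9,0,0,0,-0.04,0,0,1,0,0,0,-0.04,0,0,1,0,0,0,-0.05,0,0,1,0,0,0,-0.02,0,0,1,0,0,0,0,-0.01,-0.05,1,0,0,0,0,-0.01,-0.05,1,0,0,0,0,-0.01,-0.05,1],
)

```text
t: 71.58
eef_pos: [0.5783, 0.1871, 0.2788]
tool_rot: [0.608, 0.359, 0.61, -0.359]
wrist_force: [-0.3, 0.9, 0.7]
finger_gap: 0.0912
```

Emit:
servo_tool(
  moves=[0,0,0,0,-0.02,-0.045,1,0,0,0,0,-0.02,-0.045,1,0,0,0,0,-0.03,-0.04,1,0,0,0,0,-0.03,-0.03,1,0,0,0,0,0,0,1,0,0,0,0,0,0,1],
)

```text
t: 72.32
eef_pos: [0.4148, 0.2777, 0.2795]
tool_rot: [0.609, 0.359, 0.61, -0.359]
wrist_force: [0.0, 0.3, -1.0]
finger_gap: 0.0914
```

```bash
python3 -c "
from h import *
plan((.4,.3,.3),-61)
snap('side','s40',(150,80,390,300),3.2)
im,d=snap('top','t40')
crop(im,'c40',(220,130,430,270),3.7)"
```

```text
t 72.33 pos [0.4148 0.2777 0.2795] yaw -60.98 q [0.57 0.17 1.64 0.   1.33 1.63] gap 0.0914 F [ 0.   0.3 -1. ]
  yaw -61 turn/pi [ 0.0001 -0.0002  0.0004] deg 0.1 shift [-0.0205 -0.0022 -0.0267]
  yaw 119 turn/pi [-9.999e-01 -6.000e-04 -2.000e-04] deg 180.0 shift [-0.0205  0.0022  0.0267]
```

View pics/s40.png

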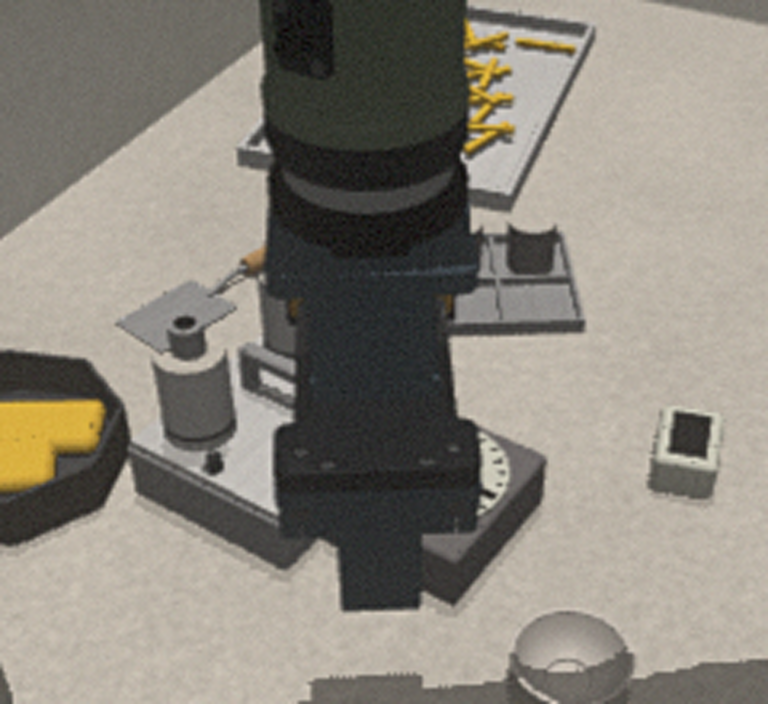

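View pics/c40.png

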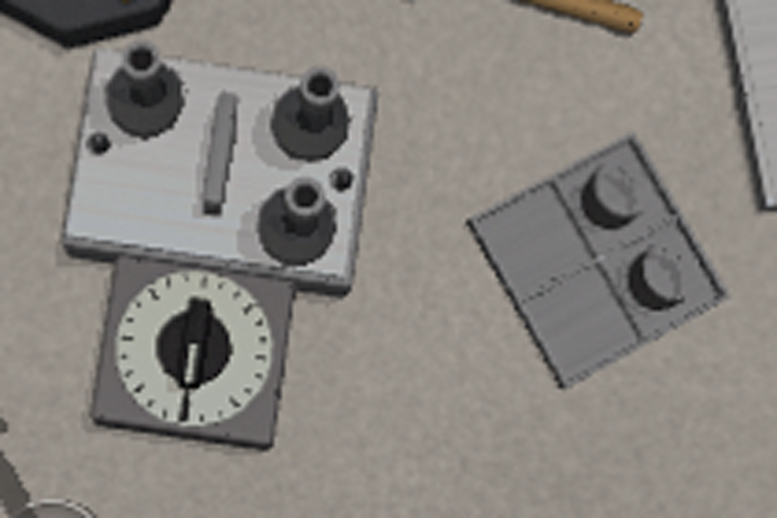

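View pics/t40.png

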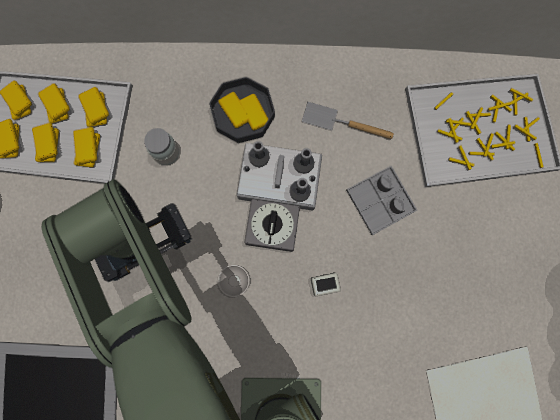

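```bash
python3 -c "
from rig import env
print(env.finish_job())"
```

```text
the job is handed in; nothing more can be done
None
```

The job is done and handed in at about 72 s on the robot's clock, well under the 210 s limit. No verdict was reported.

- **Load plate:** I lowered it by its handle over both pins until it made contact with the deck. It looks flush in the images. My first estimates of the pin position from the two cameras disagreed by about 3 to 5 mm in y. I re-measured both holes just above the pin tips and corrected before lowering.
- **Tare knob:** I turned it from about +80° back to the zero mark while no shaker was on the plate. In the top view the pointer sits within about 1° of the mark.
- **Caps:** Two shakers had caps. Both now stand, open side down, in separate pockets of the tray.
- **Shakers:** All three open shakers stand on the plate clear of the handle and pins, and each was set down with light contact.

In the final top view the plate is on its pins and the knob is at zero. All three shakers are upright, both caps are in place, and the jar, bowl and timer are where they started. In the final side view the gripper hid two of the shakers and one cap, but earlier side views showed those standing upright. The tray and plate looked undisturbed in the pictures I took through the run, and none of the final checks failed.

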